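# Tip and lock the crate stand, then crate the plugged tubes

### The job

Tip the divided crate on its trunnion stand towards the robot into its steepest notch and push the locking pin fully home; then stand the three long plugged tubes in the tilted crate, one to a cell, each lowered right down to the floor of its cell and not dropped. Leave the two short open shells and everything else on the bench where it is, and let no tube fall over.

Things in the scene. Friction and masses are not known exactly. Their poses are not given: they have to be found in the camera images.
- tube_a: one of the three long steel tubes to be crated: a plain dark steel cylinder, 36 mm in diameter and 135 mm tall, closed at both ends by flat black plastic plugs, 0.18 to 0.4 kg, standing upright on the bench. Origin: centre of its underside; z along its axis.
- tube_b: one of the three long steel tubes to be crated: a plain dark steel cylinder, 40 mm in diameter and 125 mm tall, closed at both ends by flat black plastic plugs, 0.18 to 0.4 kg, standing upright on the bench. Origin: centre of its underside; z along its axis.
- tube_c: one of the three long steel tubes to be crated: a plain dark steel cylinder, 46 mm in diameter and 115 mm tall, closed at both ends by flat black plastic plugs, 0.18 to 0.4 kg, standing upright on the bench. Origin: centre of its underside; z along its axis.
- shell_1: bystander: short open steel shell (a ring you can look through), 40 mm in diameter, 68 mm tall, 3.5 mm wall, standing upright; stays on the bench. Origin: centre of its underside.
- shell_2: bystander: short open steel shell (a ring you can look through), 40 mm in diameter, 68 mm tall, 3.5 mm wall, standing upright; stays on the bench. Origin: centre of its underside.
- tape: bystander: yellow and black tape measure, 74 x 38 x 65 mm tall. Origin: centre of its underside; x along its length.
- brush: bystander: wire brush with wooden back, 260 mm long (its x axis, handle towards -x), 30 mm wide, 32 mm high. Origin: middle of its length, underside.
- marker: bystander: marker pen lying along its x axis, 120 mm long, 16 mm thick. Origin: middle of its length, underside.
- jar: bystander: clear jar 80 mm in diameter, 95 mm tall, with tools standing in it up to 155 mm. Origin: centre of its underside.
- hex_keys: bystander: three bent hex keys lying together, about 120 x 65 mm, 9 mm high. Origin: about their middle, underside.
- stand: tilting crate stand fixed to the bench: base plate 200 x 270 x 10 mm, a cheek plate at each y end (outer faces 120 mm from the middle, 188 mm high). The crate hangs between them on a trunnion axis along y, 125 mm above the bench. Outside the -y cheek: the notched quadrant that turns with the crate, and the locking pin. Origin: middle of the base's underside; -x is its front, facing the robot.
- cradle (a joint): tilt of the crate about the trunnion, rad: 0 level, positive tips its open top to the front (the robot's side); free from -0.30 to a stop at 0.544. Friction of 0.6 N m (5 N at the pull bar) holds it where it is left. The quadrant has notches for the pin at 0, 0.262 and 0.524 (30 degrees, the steepest, just before the stop).
- trunnion (a point): point on the trunnion axis in the middle of the crate; its frame tilts with the crate. This is the centre of the crate's swing.
- crate_floor (a point): centre of the crate's inner floor, 35 mm below the trunnion axis in the crate's frame. The frame tilts with the crate: z points out of its open top, x to its rear, y along the trunnion. 2 (x) by 3 (y) square cells, 56 mm wide inside, walls 6 mm thick and 55 mm high over the floor: cell centres at x = -31 and 31 mm, y = -62, 0 and 62 mm.
- pull_bar (a point): middle of the pull bar, a round steel bar 12 mm thick and 140 mm long, parallel to the trunnion, in front of the crate: 138 mm before the trunnion axis at the same height when level; 64 mm free between it and the crate's front wall.
- lock_pin (a joint): travel of the locking pin, m: 0 drawn out, 0.020 fully home. It slides towards the trunnion axis on a line leaning 30 degrees from upright to the front; 4 N of drag holds it where it is left, 5 to 10 N push it. Its round nose centres a notch that is up to about 0.04 rad off; elsewhere it meets the quadrant's rim after about 4 mm.
- pin_knob (a point): centre of the top of the pin's black round knob, 24 mm in diameter and 17 mm high; z points out of the knob along the pin (opposite to the push). It lies 135 mm from the stand's middle along its -y. Drawn out, it is 155 mm from the trunnion axis.
Not all that is in view belongs to the job. Leave any purple look-alike of the tube_a alone.

How it is judged:
On the way, in this order (a step that is already met when the one before it is completed fails the run):
1. the crate is tipped into its steepest notch (30 degrees) and the locking pin is home (value of joint cradle between 0.464 and 0.584 rad and value of joint lock_pin above 0.016 m), for 0.2 s.
2. a first tube is in the crate (((z of tube_a in the frame of crate_floor between -0.01 and 0.012 m and x of tube_a in the frame of crate_floor between -0.062 and 0.062 m and y of tube_a in the frame of crate_floor between -0.093 and 0.093 m) or (z of tube_b in the frame of crate_floor between -0.01 and 0.012 m and x of tube_b in the frame of crate_floor between -0.062 and 0.062 m and y of tube_b in the frame of crate_floor between -0.093 and 0.093 m) or (z of tube_c in the frame of crate_floor between -0.01 and 0.012 m and x of tube_c in the frame of crate_floor between -0.062 and 0.062 m and y of tube_c in the frame of crate_floor between -0.093 and 0.093 m))), for 0.2 s.
At the end, for the whole second after the job is handed in: The crate is at 0.524 rad (within 0.06) with the pin pushed in at least 16 of its 20 mm, and each of the three tubes stands in a cell of its own: its foot within 12 mm of the crate's floor, its axis within 0.3 rad of the crate's z, at rest (under 0.03 m/s) and released (all of step 1 and z of tube_a in the frame of crate_floor between -0.01 and 0.012 m and x of tube_a in the frame of crate_floor between -0.062 and 0.062 m and y of tube_a in the frame of crate_floor between -0.093 and 0.093 m and angle between the z axis of each of tube_a, tube_b, tube_c and the z axis of crate_floor, either way round below 0.3 rad and z of tube_b in the frame of crate_floor between -0.01 and 0.012 m and x of tube_b in the frame of crate_floor between -0.062 and 0.062 m and y of tube_b in the frame of crate_floor between -0.093 and 0.093 m and z of tube_c in the frame of crate_floor between -0.01 and 0.012 m and x of tube_c in the frame of crate_floor between -0.062 and 0.062 m and y of tube_c in the frame of crate_floor between -0.093 and 0.093 m and linear speed of each of tube_a, tube_b, tube_c below 0.03 m/s and contact force between each of tube_a, tube_b, tube_c and the fingers below 0.1 N); the robot touches nothing.
It fails at once if a bystander on the bench is moved more than 30 mm or knocked over (distance of any of shell_1, shell_2, tape, brush, marker, jar, hex_keys from where it was at the start of the episode above 0.03 m or angle between any of shell_1, shell_2, jar's own z axis and vertical above 0.5 rad).
It fails at once if a tube falls over (angle between any of tube_a, tube_b, tube_c's own z axis and vertical above 1.1 rad).
It fails at once if a tube is dropped into the crate (faster than 0.6 m/s with its foot inside the crate) (((z of tube_a in the frame of crate_floor between -0.01 and 0.05 m and x of tube_a in the frame of crate_floor between -0.062 and 0.062 m and y of tube_a in the frame of crate_floor between -0.093 and 0.093 m) and linear speed of tube_a above 0.6 m/s) or ((z of tube_b in the frame of crate_floor between -0.01 and 0.05 m and x of tube_b in the frame of crate_floor between -0.062 and 0.062 m and y of tube_b in the frame of crate_floor between -0.093 and 0.093 m) and linear speed of tube_b above 0.6 m/s) or ((z of tube_c in the frame of crate_floor between -0.01 and 0.05 m and x of tube_c in the frame of crate_floor between -0.062 and 0.062 m and y of tube_c in the frame of crate_floor between -0.093 and 0.093 m) and linear speed of tube_c above 0.6 m/s)).
It also fails if it takes over 72 s, if anything falls off the work surface, if the arm or the gripper's body presses on something with over 40 N, if the wrist force passes 120 N, or if a joint passes its speed limit or range.

### The arm

A 6-joint arm with a two-finger parallel gripper is mounted at the origin on the work surface. World frame = base frame: x ahead of the robot, y to its left, z up, the work surface at z = 0. Lengths are in m, angles in rad, forces in N, time in s.
With the tool pointing down it reaches from about 0.35 to 0.875 m from the base axis. Payload 15.5 kg.
Tool frame: the origin (TCP) lies at the very end of the fingers, on their centre line; the grasp point (between the pads) lies behind it (manip.grip_depth is the z of the grasp point in the tool frame, in m); z points along the fingers, y is the line along which they close (so a half turn about z gives the same grasp; the last joint's range is limited). The gripper opens to 85 mm and grips with 20 to 120 N. Pads are 22 mm wide; open, the fingers measure 114 mm over their backs; the gripper's body (76 mm by 85 mm) begins 54 mm behind the grasp point. The pads swing forward as they close: fully open they stand 13 mm farther back than shut.
Start: joints at [-1.23, 0.494, 1.345, -0, 1.302, -0.096], TCP at [0.264, -0.567, 0.231] pointing down, gripper open.
Joint ranges: [-2.91, 2.91], [-0.82, 2.16], [0.22, 2.67], [-1.22, 4.37], [0.12, 2.79], [-3.08, 3.08]. Speed limits (rad/s): [1.89, 1.89, 2.57, 3.01, 3.01, 3.01].

### API

Orientations are given as a unit quaternion [w, x, y, z].
In Python, from cell import manip gives the robot as it stands.
- The arm moves only by the tool step_arm, never from a script. Its argument "plan" is a list of rows, each an object with "travel": the shift along the tool's x, y, z in m, a list of three; "turn": the turn about the tool's z in degrees; "gripper": the gripper's target within -1 to 1 (shut at 1, half-way at 0, fully open at -1). A call has 1 to 20 rows; each row shifts and turns the commanded pose from where the row before left it, along the tool's axes as they then stand; what a row does not reach is not made up. A row lasts 1/10 s, in which the tool goes at most 50 mm and 8.59 degrees, less where a joint would pass 70% of its speed; a pose out of reach is approached as far as the arm can. A call is refused whole if a number of a shift passes 0.05 or a number of a turn 8.59, either way. A call with a gripper value outside its range is refused whole. The fingers move at their own pace and stop on an object; "grip_force" is the grip in N (left out, the last holds). Time passes only in rows, so rows that do not move let the fingers close. It gives the time, the measured TCP pose, the force, the opening and the grip force at its end, in the units of the state.
- manip.read_state(): the state, without advancing time (a new reading comes with each control period).
- manip.snapshot(name): name is "scene" or "side" or "wrist"; returns the picture (400x640x3 uint8, red, green, blue); there is no depth.
- manip.calibration(name): a dict with "mtx" (3x3 intrinsics, pixels), "k1" (the pictures are not rectified: a ray, as slopes to the right and down, at radius r is drawn at 1 + k1 r^2 times it, then the intrinsics apply), "origin" and "rotation" of the camera in the world. Camera axes: x right, y down, z forward; pixel columns grow to the right and rows downward; lengths in m; the calibration is good to about 2 mm. A picture is of the moment at which its call begins: read the wrist's pose just before it. calibration takes no time and is no camera call; for the wrist camera it gives the pose at the moment of the call.
- manip.finish_job(): hands the job in; it is judged then, once.
The state is a dict: "time_s": time; "qpos": joint angles; "joint_velocities": joint speeds; "tau": joint torques, N m; "ee_pos": TCP position; "tool_rot": TCP orientation; "ft_force": force on the tool from outside, world axes, zero at the start; "ft_torque": the same for the moment, N m; "width": opening from 0.0 (shut) to 1.0 (fully open); "gripper_force": force on a finger pad.
Only numpy, scipy, OpenCV 4.12 (cv2) and the standard library are available. Lean on these libraries where they do the work, as an engineer would, in place of code of your own. Each camera call takes 0.05 s, during which the arm holds its last target. There are 200 camera calls.

## Working session

There is one attempt and no reset: what is moved stays moved. The work goes in short steps, Python scripts to look and compute and a tool call to move; the robot and the scene stay as the last step left them, time stands still between calls to the robot, and variables do not carry over. Pictures are saved under pics/ and viewed, at most 10 in all, crops included, and the job is handed in when it is done.

Besides the shell and the picture viewer there is one more tool, called after "Call:" in YAML: its name, and indented under it one key for each argument. step_arm: Moves the arm, as the interface text tells. Its arguments: {"type":"object","properties":{"plan":{"type":"array","items":{"type":"object","properties":{"travel":{"type":"array","items":{"type":"number"}},"turn":{"type":"number"},"gripper":{"type":"number"}}}},"grip_force":{"type":"number"}},"required":["plan"]}

```bash
ls; mkdir -p pics; cat > look.py <<'E'
import cv2, numpy as np
from cell import manip
def snap(n,f):
    c=manip.calibration(n); im=manip.snapshot(n); cv2.imwrite('pics/'+f,im[:,:,::-1]); return im,c
E
python3 - <<'E'
from look import *
print(manip.grip_depth); print(manip.read_state())
ims=[]
for n in ("scene","side","wrist"):
    im,c=snap(n,n+'0.png'); print(n,c)
E
```

```text
pics
-0.0187
{'time_s': 0.0, 'qpos': array([-1.23048178e+00,  4.94214566e-01,  1.34615935e+00,  1.39353129e-05,
        1.30249613e+00, -9.54913570e-02]), 'joint_velocities': array([ 0.00031064,  0.00085925, -0.00172567, -0.00067902, -0.00036197,
       -0.00051374]), 'tau': array([ 3.31632553e-03, -8.82155800e+01, -3.83858764e+01,  1.50228097e-04,
        1.03223836e-02, -3.93621724e-05]), 'ee_pos': array([ 0.26372454, -0.5662212 ,  0.23067118]), 'tool_rot': array([-6.34736938e-04,  9.76353143e-01,  2.16180787e-01, -7.13217609e-05]), 'ft_force': array([ 0.20047233, -0.50105081,  0.80286509]), 'ft_torque': array([-0.01039837,  0.02408469,  0.02308909]), 'gripper_force': 0.0, 'width': 1.0006219986348286}
scene {'mtx': array([[412.79306847,   0.        , 318.00964927],
       [  0.        , 412.79306847, 201.64480939],
       [  0.        ,   0.        ,   1.        ]]), 'k1': -0.03372076564257935, 'origin': array([1.25181544, 0.08244427, 0.86191383]), 'rotation': array([-0.2750768 ,  0.65220625,  0.64876606, -0.27939643])}
side {'mtx': array([[494.63127422,   0.        , 324.28524457],
       [  0.        , 494.63127422, 205.82604907],
       [  0.        ,   0.        ,   1.        ]]), 'k1': -0.028498177724686477, 'origin': array([0.33124925, 0.87923438, 1.09331112]), 'rotation': array([ 0.04069234, -0.13055408,  0.92687069, -0.34958618])}
wrist {'mtx': array([[354.79877854,   0.        , 320.15020083],
       [  0.        , 354.79877854, 199.31652259],
       [  0.        ,   0.        ,   1.        ]]), 'k1': -0.061228593688537475, 'origin': array([ 0.32552832, -0.53702774,  0.37301577]), 'rotation': array([ 0.11462152,  0.83511386, -0.53287784, -0.07408077])}
```

View pics/scene0.png

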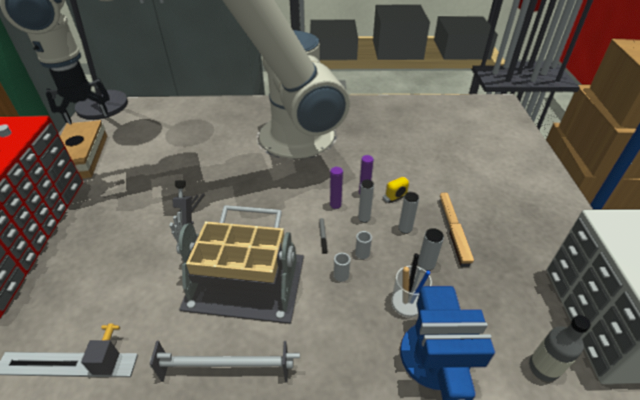

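View pics/side0.png

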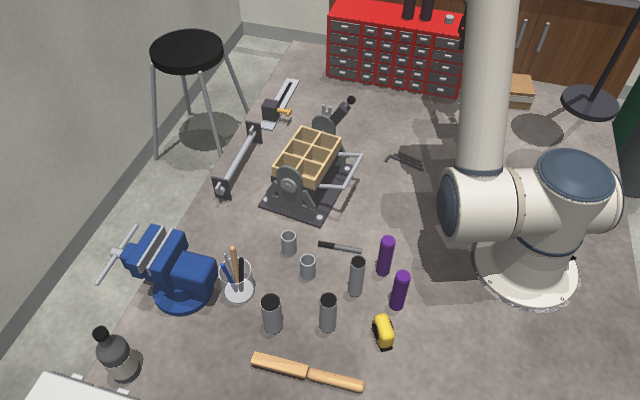

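Scene: crate near (240,250), knob (180,184), three grey plugged tubes at (366,203), (409,214), (431,250), with purple look-alikes at (336,188) and (366,170), and open shells at (363,245) and (342,267). Side view: tubes at (357,277), (328,313), (271,315), knob (351,100), purple ones at (386,256) and (400,290). The grey ones with black plugs match the description. I'll enlarge to confirm.

```bash
python3 - <<'E'
import cv2, numpy as np
s=cv2.imread('pics/scene0.png'); d=cv2.imread('pics/side0.png')
def cr(im,x,y,w,h,k): return cv2.resize(im[y:y+h,x:x+w],None,fx=k,fy=k,interpolation=cv2.INTER_CUBIC)
cv2.imwrite('pics/m1.png',np.hstack([cr(s,170,175,140,150,2.85),cr(d,250,90,130,140,3)[:427] if 0 else cv2.resize(cr(d,250,85,140,150,2.85),(399,428))]))
cv2.imwrite('pics/m2.png',np.hstack([cr(s,320,150,130,140,3),cr(d,250,225,130,140,3)]))
E
```

```text
(no output)
```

View pics/m1.png

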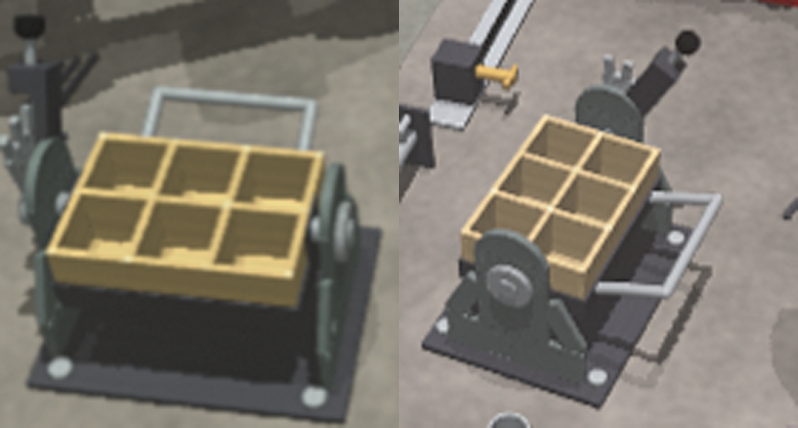

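View pics/m2.png

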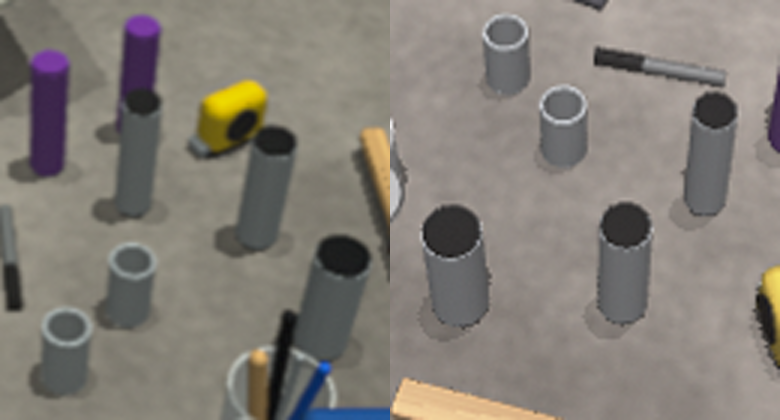

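The crops confirm it: the grey tubes with black plugs are a, b and c, in order of increasing diameter, and the other two cylinders are purple. Next I'll triangulate the landmarks.

```bash
cat >> look.py <<'E'
from scipy.spatial.transform import Rotation as R
def q2R(q): return R.from_quat(np.roll(q,-1)).as_matrix()
def ray(c,u,v):
    f=c['mtx']; x,y=(u-f[0,2])/f[0,0],(v-f[1,2])/f[1,1]; a,b=x,y
    for _ in range(10):
        s=1+c['k1']*(a*a+b*b); a,b=x/s,y/s
    d=q2R(c['rotation'])@np.array([a,b,1]); return c['origin'],d/np.linalg.norm(d)
def tri(rs):
    A=sum(np.eye(3)-np.outer(d,d) for o,d in rs); B=sum((np.eye(3)-np.outer(d,d))@o for o,d in rs)
    p=np.linalg.solve(A,B); return p,max(np.linalg.norm(np.cross(p-o,d)) for o,d in rs)
def plane(c,u,v,z):
    o,d=ray(c,u,v); return o+d*(z-o[2])/d[2]
def pix(c,p):
    q=q2R(c['rotation']).T@(np.array(p)-c['origin']); a=q[:2]/q[2]; a=a*(1+c['k1']*(a@a)); return a*c['mtx'][0,0]+c['mtx'][:2,2]
E
python3 - <<'E'
from look import *
np.set_printoptions(precision=4,suppress=True)
S=manip.calibration('scene');D=manip.calibration('side')
P={'knob':((30,25),(688,42)),'f-':((102,135),(660,150)),'r-':((50,252),(547,117)),'r+':((306,275),(463,232)),'f+':((323,153),(588,270)),'bar-':((160,93),(716,198)),'bar+':((315,104),(662,290)),'base r+':((345,418),(424,345)),'base f+':((380,230),(600,405))}
for k,(l,r) in P.items():
    a=(170+l[0]/2.85,175+l[1]/2.85);b=(250+(r[0]-399)/2.85,85+r[1]/2.85)
    print(k,*tri([ray(S,*a),ray(D,*b)]))
for k,(l,r) in {'a':((143,101),(715,110)),'b':((272,141),(626,224)),'c':((341,257),(452,230))}.items():
    a=(320+l[0]/3,150+l[1]/3);b=(250+(r[0]-390)/3,225+r[1]/3)
    print(k,*tri([ray(S,*a),ray(D,*b)]))
print('r-base',plane(S,170+30/2.85,175+385/2.85,.01), plane(S,170+345/2.85,175+418/2.85,.01))
st=manip.read_state(); print(q2R(st['tool_rot'])); print(q2R(manip.calibration('wrist')['rotation']))
E
```

```text
knob [ 0.5521 -0.2326  0.2511] 0.0018528061734394683
f- [ 0.5664 -0.1947  0.1395] 0.0024515783460287216
r- [ 0.6921 -0.2102  0.1409] 0.0020307971695594043
r+ [ 0.7168 -0.0127  0.1478] 0.005687556698620878
f+ [ 0.5891 -0.0064  0.1414] 0.003723642066716454
bar- [ 0.4984 -0.159   0.1224] 0.0027349657338170894
bar+ [ 0.5183 -0.0173  0.1262] 0.001966764650175079
base r+ [0.7566 0.0133 0.0041] 0.0018111896581474085
base f+ [0.5621 0.0373 0.0033] 0.0016764236042362578
a [0.4208 0.2108 0.1308] 0.0012916806159713455
b [0.4622 0.3215 0.1191] 0.0006884843322211392
c [0.5884 0.3578 0.1089] 0.0012445937610303128
r-base [ 0.7304 -0.2471  0.01  ] [0.7614 0.0152 0.01  ]
[[ 0.9065  0.4221 -0.0003]
 [ 0.4221 -0.9065  0.0008]
 [ 0.     -0.0009 -1.    ]]
[[ 0.4211 -0.8731 -0.2458]
 [-0.907  -0.4058 -0.1126]
 [-0.0014  0.2704 -0.9627]]
```

Call:
step_arm:
  plan:
    - {"turn": 8,"gripper": 1}
    - {"turn": 8,"gripper": 1}
    - {"turn": 8,"gripper": 1}
    - {"turn": 8,"gripper": 1}
    - {"travel": [0.017,-0.0456,0],"gripper": 1}
    - {"travel": [0.017,-0.0456,0],"gripper": 1}
    - {"travel": [0.017,-0.0456,0],"gripper": 1}
    - {"travel": [0.017,-0.0456,0],"gripper": 1}
    - {"travel": [0.017,-0.0456,0],"gripper": 1}
    - {"travel": [0.017,-0.0456,0],"gripper": 1}
    - {"travel": [0.017,-0.0456,0],"gripper": 1}
    - {"travel": [0.017,-0.0456,0],"gripper": 1}
    - {"travel": [0.017,-0.0456,0],"gripper": 1}
    - {"travel": [0.017,-0.0456,0],"gripper": 1}
    - {"travel": [0.017,-0.0456,0],"gripper": 1}

```text
invalid input
```

```bash
cat >> look.py <<'E'
T=np.array([.644,-.107,.125]); psi=-.123; M=R.from_euler('z',psi).as_matrix()
def loc(p): return M.T@(np.array(p)-T*[1,1,0])
def wor(l): return M@np.array(l)+T*[1,1,0]
def tcp():
    s=manip.read_state(); r=q2R(s['tool_rot']); print('t',round(s['time_s'],2),'local',loc(s['ee_pos']).round(4),'head',np.degrees(np.arctan2(r[1,0],r[0,0])).round(2),'F',s['ft_force'].round(1),'w',round(s['width'],3)); return s
E
python3 - <<'E'
from look import *
np.set_printoptions(precision=3,suppress=True)
tcp(); S=manip.calibration('scene');D=manip.calibration('side')
print(manip.read_state()['qpos'])
for k,c,u,v,z in [('shell1',S,320+65/3,150+385/3,0),('shell2',S,320+130/3,150+318/3,0),('tape',S,397,197,0),('purple1',S,336,207,0),('purple2',D,397,308,0),('purple1',D,384,274,0),('jar',S,405,312,0),('jar',D,238,298,0),('markA',S,320,220,0),('markB',S,324,252,0),('hexA',D,387,155,0),('hexB',D,425,170,0),('brushA',D,252,360,.02),('brushB',D,362,388,.02),('brushS',S,443,196,.02)]:
    p=plane(c,u,v,z); print(k,p,loc(p))
for k,u,v in (('a',.421,.211),('b',.462,.3215),('c',.588,.358)): print(k,loc((u,v,0)))
E
```

```text
t 0.15 local [-0.321 -0.502  0.231] head 24.97 F [ 0.8  0.4 -0.9] w 0.994
[-1.23   0.494  1.346 -0.     1.302 -0.095]
shell1 [0.634 0.137 0.   ] [-0.039  0.241  0.   ]
shell2 [0.563 0.198 0.   ] [-0.117  0.292  0.   ]
tape [0.336 0.319 0.   ] [-0.358  0.385  0.   ]
purple1 [0.378 0.131 0.   ] [-0.294  0.204  0.   ]
purple2 [0.307 0.228 0.   ] [-0.375  0.291  0.   ]
purple1 [0.358 0.138 0.   ] [-0.313  0.208  0.   ]
jar [0.732 0.282 0.   ] [0.04  0.397 0.   ]
jar [0.699 0.312 0.   ] [0.003 0.423 0.   ]
markA [ 0.43   0.083 -0.   ] [-0.235  0.163 -0.   ]
markB [0.549 0.093 0.   ] [-0.119  0.187  0.   ]
hexA [ 0.438 -0.316  0.   ] [-0.179 -0.232  0.   ]
hexB [ 0.309 -0.282  0.   ] [-0.311 -0.215  0.   ]
brushA [0.601 0.463 0.02 ] [-0.113  0.561  0.02 ]
brushB [0.346 0.457 0.02 ] [-0.365  0.523  0.02 ]
brushS [0.354 0.451 0.02 ] [-0.356  0.519  0.02 ]
a [-0.26   0.288  0.   ]
b [-0.233  0.403  0.   ]
c [-0.113  0.455  0.   ]
```

Call:
step_arm:
  plan:
    - {"travel": [0,0,0],"turn": 8,"gripper": 1}
    - {"travel": [0,0,0],"turn": 8,"gripper": 1}
    - {"travel": [0,0,0],"turn": 8,"gripper": 1}
    - {"travel": [0,0,0],"turn": 8,"gripper": 1}
    - {"travel": [0.017,-0.0456,0],"turn": 0,"gripper": 1}
    - {"travel": [0.017,-0.0456,0],"turn": 0,"gripper": 1}
    - {"travel": [0.017,-0.0456,0],"turn": 0,"gripper": 1}
    - {"travel": [0.017,-0.0456,0],"turn": 0,"gripper": 1}
    - {"travel": [0.017,-0.0456,0],"turn": 0,"gripper": 1}
    - {"travel": [0.017,-0.0456,0],"turn": 0,"gripper": 1}
    - {"travel": [0.017,-0.0456,0],"turn": 0,"gripper": 1}
    - {"travel": [0.017,-0.0456,0],"turn": 0,"gripper": 1}
    - {"travel": [0.017,-0.0456,0],"turn": 0,"gripper": 1}
    - {"travel": [0.017,-0.0456,0],"turn": 0,"gripper": 1}
    - {"travel": [0.017,-0.0456,0],"turn": 0,"gripper": 1}
  grip_force: 30

```text
time_s: 1.65
ee_pos: [0.5113, -0.0897, 0.2313]
tool_rot: [0.0, 0.998, -0.061, 0.0]
ft_force: [0.3, -1.4, 0.3]
width: -0.005
gripper_force: 0.0
```

```bash
python3 - <<'E'
from look import *
tcp(); print(manip.read_state()['qpos'].round(2)); snap('wrist','w1.png')
E
```

```text
t 1.65 local [-0.1338  0.0009  0.2313] head -7.03 F [ 0.3 -1.4  0.3] w -0.005
[-0.29  0.35  1.6  -0.    1.19  1.4 ]
```

View pics/w1.png

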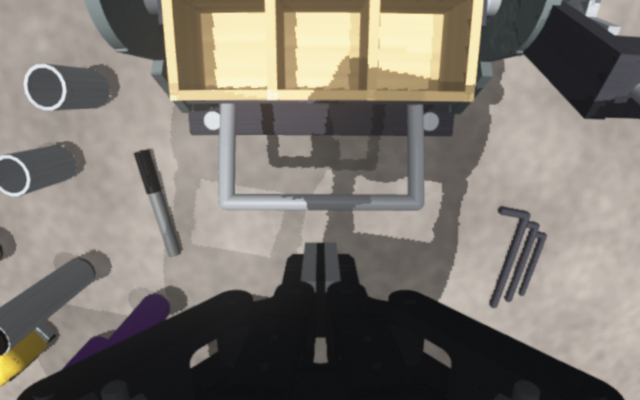

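The wrist view shows the pull bar level from (225,202) to (420,202), with the crate's front edge at row 97. The tool is aligned with the stand. I'll check the stand frame from these pixels.

```bash
python3 - <<'E'
from look import *
tcp(); c=manip.calibration('wrist')
for n,u,v,z in (('bar-',420,202,.125),('bar+',225,202,.125),('crate f+',171,95,.145),('f-',472,98,.145)): print(n,loc(plane(c,u,v,z)).round(4))
E
```

```text
t 1.7 local [-0.1319  0.0068  0.2313] head -6.88 F [ 0.5  6.8 -0. ] w 0.002
bar- [-0.1354 -0.0655  0.125 ]
bar+ [-0.1358  0.0774  0.125 ]
crate f+ [-0.0601  0.1015  0.145 ]
f- [-0.0616 -0.0878  0.145 ]
```

Call:
step_arm:
  plan:
    - {"travel": [0,0,0.045],"turn": 0,"gripper": 1}
    - {"travel": [0,0,0.045],"turn": 0,"gripper": 1}
    - {"travel": [0,0,0.012],"turn": 0,"gripper": 1}
    - {"travel": [0,0,0.012],"turn": 0,"gripper": 1}
    - {"travel": [0.001,0,0.012],"turn": 0,"gripper": 1}
    - {"travel": [0.002,0,0.012],"turn": 0,"gripper": 1}
    - {"travel": [0.003,0,0.012],"turn": 0,"gripper": 1}
    - {"travel": [0.003,0,0.012],"turn": 0,"gripper": 1}
    - {"travel": [0.003,0,0.009],"turn": 0,"gripper": 1}
    - {"travel": [0,0,0],"turn": 0,"gripper": 1}
    - {"travel": [0,0,0],"turn": 0,"gripper": 1}

```text
time_s: 2.8
ee_pos: [0.5234, -0.0934, 0.06]
tool_rot: [0.0, 0.998, -0.061, 0.0]
ft_force: [-0.1, 0.6, -0.4]
width: -0.002
gripper_force: 0.0
```

```bash
python3 - <<'E'
from look import *
tcp(); snap('side','s1.png')
im=cv2.imread('pics/s1.png'); cv2.imwrite('pics/s1c.png',cv2.resize(im[80:240,240:400],None,fx=3.5,fy=3.5,interpolation=cv2.INTER_CUBIC))
E
```

```text
t 2.8 local [-0.1214 -0.0013  0.06  ] head -7.04 F [-0.1  0.6 -0.4] w -0.002
```

View pics/s1c.png

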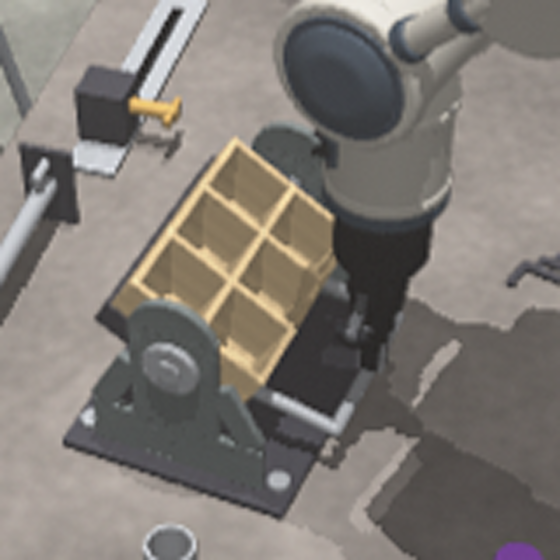

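The crate is tipped close to the stop (bar top at z≈0.060, about 0.53 rad). Next I'll go to the knob.

Call:
step_arm:
  plan:
    - {"travel": [0,0,-0.048],"turn": 0,"gripper": 1}
    - {"travel": [0,0,-0.048],"turn": 0,"gripper": 1}
    - {"travel": [0,0,-0.048],"turn": 0,"gripper": 1}
    - {"travel": [0,0,-0.048],"turn": 0,"gripper": 1}
    - {"travel": [0,0,-0.048],"turn": 0,"gripper": 1}
    - {"travel": [0.0077,0.0447,0],"turn": 0,"gripper": 1}
    - {"travel": [0.0077,0.0447,0],"turn": 0,"gripper": 1}
    - {"travel": [0.0077,0.0447,0],"turn": 0,"gripper": 1}
    - {"travel": [0,0,0.012],"turn": 0,"gripper": 1}
    - {"travel": [0,0,0.012],"turn": 0,"gripper": 1}
    - {"travel": [0,0,0],"turn": 0,"gripper": 1}

```text
time_s: 3.95
ee_pos: [0.5283, -0.2278, 0.2743]
tool_rot: [-0.001, 0.998, -0.061, -0.002]
ft_force: [-0.9, 0.4, 0.8]
width: 0.002
gripper_force: 0.0
```

```bash
python3 - <<'E'
from look import *
tcp(); im,c=snap('wrist','w2.png'); print(pix(c,wor((-.0775,-.135,.259))), pix(c,wor((-.079,-.135,.251))))
E
```

```text
t 3.95 local [-0.1    -0.1341  0.2743] head -7.01 F [-0.9  0.4  0.8] w 0.002
[323.29471191 201.83706716] [323.18253194 200.17507644]
```

View pics/w2.png

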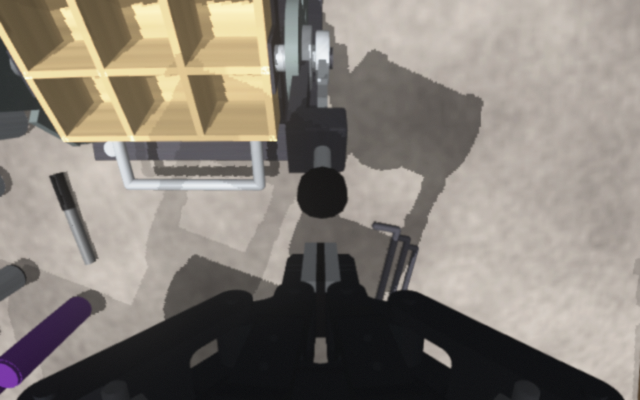

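The knob is at (322,193), against a prediction of (323,201). It is centred laterally and about 2 mm further back. I'll push along the pin.

Call:
step_arm:
  plan:
    - {"travel": [0.007,0,0.007],"turn": 0,"gripper": 1}
    - {"travel": [0.006,0,0.008],"turn": 0,"gripper": 1}
    - {"travel": [0.0025,0,0.0043],"turn": 0,"gripper": 1}
    - {"travel": [0.0025,0,0.0043],"turn": 0,"gripper": 1}
    - {"travel": [0.0025,0,0.0043],"turn": 0,"gripper": 1}
    - {"travel": [0.0025,0,0.0043],"turn": 0,"gripper": 1}
    - {"travel": [0,0,0],"turn": 0,"gripper": 1}
    - {"travel": [0,0,0],"turn": 0,"gripper": 1}

```text
time_s: 4.8
ee_pos: [0.5519, -0.2319, 0.2438]
tool_rot: [-0.0, 0.998, -0.061, -0.0]
ft_force: [-0.2, -0.6, 1.4]
width: -0.003
gripper_force: 0.0
```

```bash
python3 - <<'E'
from look import *
tcp(); im,c=snap('wrist','w3.png')
E
```

```text
t 4.8 local [-0.0761 -0.1352  0.2438] head -7.03 F [-0.2 -0.6  1.4] w -0.003
```

Call:
step_arm:
  plan:
    - {"travel": [0.001,0,0.0017],"turn": 0,"gripper": 1}
    - {"travel": [0.001,0,0.0017],"turn": 0,"gripper": 1}
    - {"travel": [0.001,0,0.0017],"turn": 0,"gripper": 1}

```text
time_s: 5.15
ee_pos: [0.5538, -0.2324, 0.2411]
tool_rot: [0.0, 0.998, -0.061, -0.001]
ft_force: [-30.9, 6.8, 57.8]
width: -0.002
gripper_force: 32.7
```

```bash
python3 - <<'E'
from look import *
tcp(); snap('scene','sc3.png'); snap('side','sd3.png')
a=cv2.imread('pics/sc3.png')[150:300,150:300];b=cv2.imread('pics/sd3.png')[80:230,260:410]
cv2.imwrite('pics/m3.png',cv2.resize(np.hstack([a,b]),None,fx=2.66,fy=2.66,interpolation=cv2.INTER_CUBIC))
E
```

```text
t 5.15 local [-0.0741 -0.1355  0.2411] head -7.04 F [-30.9   6.8  57.8] w -0.002
```

View pics/m3.png

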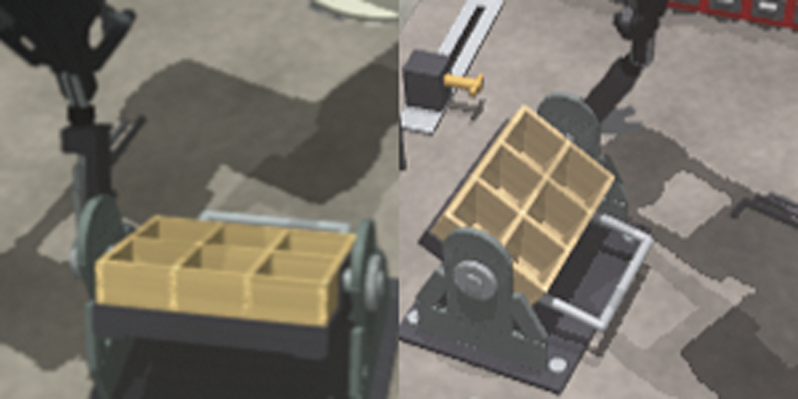

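The 65 N along the pin axis at knob height z=0.241 (0.242 expected when home) shows the pin is home, and the crate is at about 30°. Next is tube a.

Call:
step_arm:
  plan:
    - {"travel": [-0.01,0,-0.0173],"turn": 0,"gripper": 1}
    - {"travel": [0,0,-0.03],"turn": 0,"gripper": 0}
    - {"travel": [-0.0196,-0.0471,0],"turn": 0,"gripper": -1}
    - {"travel": [-0.0196,-0.0471,0],"turn": 0,"gripper": -1}
    - {"travel": [-0.0196,-0.0471,0],"turn": 0,"gripper": -1}
    - {"travel": [-0.0196,-0.0471,0],"turn": 0,"gripper": -1}
    - {"travel": [-0.0196,-0.0471,0],"turn": 0,"gripper": -1}
    - {"travel": [-0.0196,-0.0471,0],"turn": 0,"gripper": -1}
    - {"travel": [-0.0196,-0.0471,0],"turn": 0,"gripper": -1}
    - {"travel": [-0.0196,-0.0471,0],"turn": 0,"gripper": -1}
    - {"travel": [-0.0196,-0.0471,0],"turn": 0,"gripper": -1}
    - {"travel": [0,0,0],"turn": 0,"gripper": -1}
    - {"travel": [0,0,0],"turn": 0,"gripper": -1}

```text
time_s: 6.55
ee_pos: [0.424, 0.2034, 0.2864]
tool_rot: [0.0, 0.998, -0.06, 0.0]
ft_force: [-0.7, -0.1, 0.7]
width: 1.001
gripper_force: 0.0
```

```bash
python3 - <<'E'
from look import *
tcp(); im,c=snap('wrist','w4.png')
for n,p in (('a',(-.26,.288,.135)),('b',(-.233,.403,.125)),('c',(-.113,.455,.115))): print(n,pix(c,wor(p)))
E
```

```text
t 6.55 local [-0.2564  0.281   0.2864] head -6.87 F [-0.7 -0.1  0.7] w 1.001
a [312.68534225 187.01214632]
b [180.29804479 153.874339  ]
c [111.33941332   8.96518455]
```

View pics/w4.png

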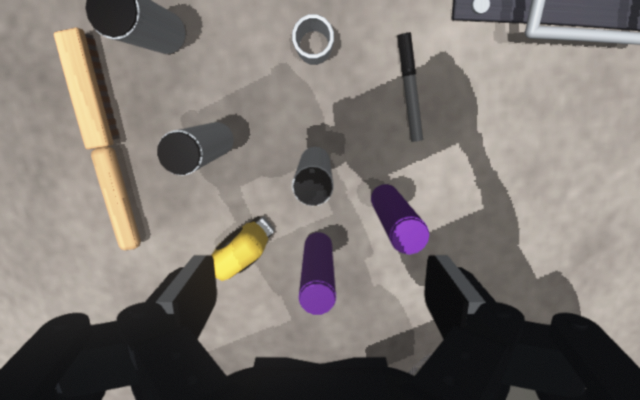

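The plugs are at (313,186), (180,152) and (112,12), all within 3 px of prediction. Positions confirmed, so I'll grasp a.

Call:
step_arm:
  plan:
    - {"travel": [-0.0036,-0.007,0.05],"turn": 0,"gripper": -1}
    - {"travel": [0,0,0.05],"turn": 0,"gripper": -1}
    - {"travel": [0,0,0.05],"turn": 0,"gripper": -1}
    - {"travel": [0,0,0.045],"turn": 0,"gripper": -1}
    - {"travel": [0,0,0.005],"turn": 0,"gripper": -0.3}
    - {"travel": [0,0,0],"turn": 0,"gripper": 1}
    - {"travel": [0,0,0],"turn": 0,"gripper": 1}
    - {"travel": [0,0,0],"turn": 0,"gripper": 1}
    - {"travel": [0,0,0],"turn": 0,"gripper": 1}
    - {"travel": [0,0,0],"turn": 0,"gripper": 1}
  grip_force: 40

```text
time_s: 7.6
ee_pos: [0.4232, 0.2101, 0.0891]
tool_rot: [-0.001, 0.998, -0.061, 0.002]
ft_force: [0.5, -2.8, 8.5]
width: 0.415
gripper_force: 39.7
```

```bash
python3 - <<'E'
from look import *
s=tcp(); print(s['gripper_force'])
E
```

```text
t 7.6 local [-0.2581  0.2876  0.0891] head -7.03 F [ 0.5 -2.8  8.5] w 0.415
39.69899296760559
```

Call:
step_arm:
  plan:
    - {"travel": [0,0,-0.025],"turn": 0,"gripper": 1}
    - {"travel": [0,0,-0.025],"turn": 0,"gripper": 1}
    - {"travel": [0.008,0.041,0],"turn": 0,"gripper": 1}
    - {"travel": [0.008,0.041,0],"turn": 0,"gripper": 1}
    - {"travel": [0.008,0.041,0],"turn": 0,"gripper": 1}
    - {"travel": [0.008,0.041,0],"turn": 0,"gripper": 1}
    - {"travel": [0.008,0.041,0],"turn": 0,"gripper": 1}
    - {"travel": [0.008,0.041,0],"turn": 0,"gripper": 1}
    - {"travel": [0,0,0.03],"turn": 0,"gripper": 1}
    - {"travel": [0,0,0.012],"turn": 0,"gripper": 1}
    - {"travel": [0,0,0],"turn": 0,"gripper": 1}
    - {"travel": [0,0,0],"turn": 0,"gripper": 1}

```text
time_s: 8.8
ee_pos: [0.4398, -0.0403, 0.0961]
tool_rot: [0.0, 0.998, -0.061, 0.001]
ft_force: [0.1, 0.2, -1.1]
width: 0.411
gripper_force: 41.0
```

Call:
step_arm:
  plan:
    - {"travel": [0,0,0.004],"turn": 0,"gripper": 1}
    - {"travel": [0,0,0.003],"turn": 0,"gripper": 1}
    - {"travel": [0,0,0.002],"turn": 0,"gripper": 1}
  grip_force: 20

```text
time_s: 9.1
ee_pos: [0.4408, -0.0403, 0.0873]
tool_rot: [0.0, 0.998, -0.061, 0.002]
ft_force: [-0.8, -1.1, 33.6]
width: 0.413
gripper_force: 44.2
```

```bash
python3 - <<'E'
from look import *
s=tcp(); print(s['gripper_force'],s['ft_torque'])
E
```

```text
t 9.1 local [-0.2099  0.0413  0.0873] head -7.0 F [-0.8 -1.1 33.6] w 0.413
44.224836230278015 [-0.42722308  0.34831494 -0.00815778]
```

Call:
step_arm:
  plan:
    - {"travel": [-0.009,0,-0.0015],"turn": 0,"gripper": 1}
    - {"travel": [-0.009,0,-0.0005],"turn": 0,"gripper": 1}
    - {"travel": [-0.009,0,0.0005],"turn": 0,"gripper": 1}
    - {"travel": [-0.009,0,0.0013],"turn": 0,"gripper": 1}
    - {"travel": [-0.009,0,0.002],"turn": 0,"gripper": 1}
    - {"travel": [-0.009,0,0.003],"turn": 0,"gripper": 1}
    - {"travel": [-0.005,0,0.002],"turn": 0,"gripper": 1}
    - {"travel": [0,0,0],"turn": 0,"gripper": 1}
  grip_force: 20

```text
time_s: 9.9
ee_pos: [0.3805, -0.033, 0.0798]
tool_rot: [0.0, 0.998, -0.061, 0.001]
ft_force: [-2.6, 0.4, 26.7]
width: 0.408
gripper_force: 43.8
```

```bash
python3 - <<'E'
from look import *
s=tcp(); print(s['gripper_force'],s['ft_torque'])
a,c=snap('scene','sc5.png'); b,d=snap('side','sd5.png'); p=wor((-.25,.04,.06)); 
def cr(im,c):
    u,v=pix(c,p).astype(int); print(u,v); return cv2.resize(im[v-60:v+60,u-60:u+60,::-1],(399,399),interpolation=cv2.INTER_CUBIC)
cv2.imwrite('pics/m5.png',np.hstack([cr(a,c),cr(b,d)]))
E
```

```text
t 9.9 local [-0.2706  0.0411  0.0798] head -7.03 F [-2.6  0.4 26.7] w 0.408
43.812777400016785 [0.16416071 0.10889821 0.05088593]
277 198
383 207
```

View pics/m5.png

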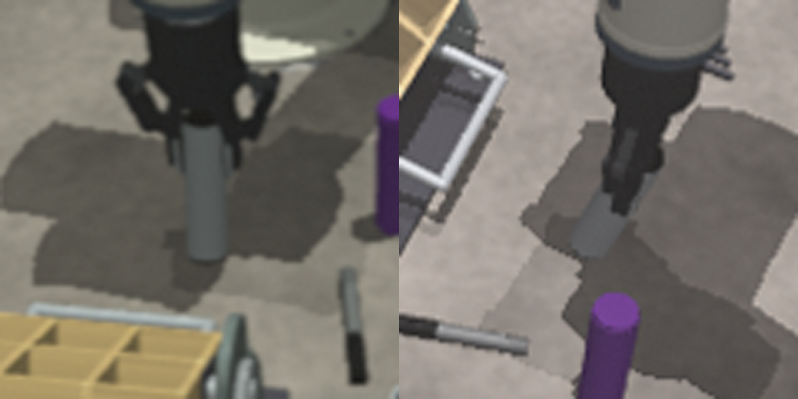

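The tube leans forward in the grip: in the side crop its foot is at (590,240) and its grip at (630,165). I'll check that numerically.

```bash
python3 - <<'E'
from look import *
d=manip.calibration('side')
f=lambda p:((pix(d,wor(p))-[323,147])*3.325+[399,0]).round(0)
for th in (25,33):
    t=np.radians(th); g=np.array([-.2706,.041,.0985])
    fc=g-.105*np.array([-np.sin(t),0,np.cos(t)]); r=.018*np.array([np.cos(t),0,np.sin(t)]); print(th,'foot c',f(fc),'front',f(fc-r),'rear',f(fc+r),'grip',f(g))
E
```

```text
25 foot c [567. 237.] front [584. 248.] rear [550. 226.] grip [629. 179.]
33 foot c [553. 227.] front [569. 240.] rear [538. 215.] grip [629. 179.]
```

```bash
python3 - <<'E'
from look import *
d=manip.calibration('side'); s=manip.calibration('scene')
f=lambda p:((pix(d,wor(p))-[323,147])*3.325+[399,0]).round(0)
f2=lambda p:((pix(s,wor(p))-[217,138])*3.325).round(0)
for th in (5,10,15,20,25,30):
    t=np.radians(th); g=np.array([-.2706,.041,.0985]); L=(.0985-.018*np.sin(t))/np.cos(t)
    fc=g-L*np.array([-np.sin(t),0,np.cos(t)]); r=.018*np.array([np.cos(t),0,np.sin(t)]); y=np.array([0,.018,0]);print(th,round(L,3),'foot c',f(fc),'front',f(fc-r),'rear',f(fc+r),f(fc+y),'scene foot',f2(fc),f2(fc+r))
im=cv2.imread('pics/sd5.png',0)[190:228,368:404]
for r in im[::2]: print(' '.join('%3d'%x for x in r[::1]))
E
```

```text
5 0.097 foot c [606. 251.] front [626. 259.] rear [586. 244.] [599. 266.] scene foot [210. 238.] [206. 251.]
10 0.097 foot c [597. 247.] front [616. 256.] rear [578. 238.] [590. 262.] scene foot [208. 244.] [204. 256.]
15 0.097 foot c [588. 243.] front [607. 253.] rear [569. 233.] [581. 258.] scene foot [206. 249.] [202. 260.]
20 0.098 foot c [579. 239.] front [597. 249.] rear [561. 228.] [572. 254.] scene foot [204. 255.] [200. 264.]
25 0.1 foot c [569. 235.] front [586. 246.] rear [552. 223.] [562. 249.] scene foot [202. 261.] [198. 268.]
30 0.103 foot c [559. 230.] front [575. 242.] rear [543. 218.] [552. 245.] scene foot [200. 267.] [196. 273.]
157 157 154 156 159 160 162 154 115  94  98 100 100 101  99 100 102 100  85  42  43  50  64  65  64  58  45  42  43  43  44  43  48  72 101 105
160 156 153 154 158 154 116  96  97 100 101 102 103 101 100 100 103  97  56  42  48  60  64  64  60  47  43  43  43  44  46  44  38  40  71 105
157 158 158 160 153 115  97  97  97  98 101 101 104 101 101 101  90  70  54  47  54  62  63  64  57  45  45  45  43  44  44  43  39  36  63 105
157 157 157
[... 1592 characters left out ...]
  83  85  90  91  94  94  95  96  95  94  96  94  94  93  90  85  77  76  76  75  76  83  87  97  97  98  98  99  95  96  98
 79  81  82  82  83  80  78  92  93  95  95  96  95  94  96  94  94  92  89  84  79  80  78  77  76  77  76  77  78  86  99  99  98  99  99  98
144 131 123  75  80  82  80  73  78  97  96  95  95  95  95  93  92  88  82  82  79  78  78  79  78  81  82  83  81  79  79  88 101 100 100 100
144 145 144 146 144 133 126  78  76  79  76  74  84  82  84  88  84  81  82  83  80  81  80  79  78  79  80  82  81  81  81  80  81  88  92 104
148 147 148 148 149 149 147 150 149 125  80  82  82  83  84  83  82  83  84  84  83  81  82  82  81  80  81  80  82  81  82  82  81  79  77  84
```

The tube tilted only about 14°, because the foot slipped on the bench. That is enough to enter the cell, where the front wall will stop the foot for the rest of the turn.

Call:
step_arm:
  plan:
    - {"travel": [0,0,-0.04],"turn": 0,"gripper": 1}
    - {"travel": [0,0,-0.04],"turn": 0,"gripper": 1}
    - {"travel": [0,0,-0.04],"turn": 0,"gripper": 1}
    - {"travel": [0,0,-0.04],"turn": 0,"gripper": 1}
    - {"travel": [0.044,-0.0045,0],"turn": 0,"gripper": 1}
    - {"travel": [0.044,-0.0045,0],"turn": 0,"gripper": 1}
    - {"travel": [0.044,-0.0045,0],"turn": 0,"gripper": 1}
    - {"travel": [0.044,-0.0045,0],"turn": 0,"gripper": 1}
    - {"travel": [0,0,0],"turn": 0,"gripper": 1}
    - {"travel": [0,0,0],"turn": 0,"gripper": 1}

```text
time_s: 11.0
ee_pos: [0.5572, -0.0365, 0.238]
tool_rot: [-0.0, 0.998, -0.061, -0.001]
ft_force: [0.2, -0.0, -2.5]
width: 0.413
gripper_force: 41.2
```

```bash
cat >> look.py <<'E'
def crops(p,n,h=45):
    for cam in ('scene','side'):
        im,c=snap(cam,n+cam+'.png'); u,v=pix(c,wor(p)).astype(int); print(cam,'crop origin',u-h//2,v-h//2)
        g=cv2.cvtColor(im,cv2.COLOR_RGB2GRAY)[v-h//2:v+h//2,u-h//2:u+h//2]
        for r in g[::2]: print(' '.join('%3d'%x for x in r))
E
python3 - <<'E'
from look import *
s=tcp(); print(s['gripper_force'],s['ft_torque'].round(2))
G=np.array([s*0 if 0 else 0 for s in range(3)]); g=loc(s['ee_pos'])+[0,0,.0187]
d=manip.calibration('side')
for th in (0,10,15,20,25):
    t=np.radians(th); f=g-.097*np.array([-np.sin(t),0,np.cos(t)]); print(th,pix(d,wor(g)).round(1),pix(d,wor(f)).round(1))
im,c=snap('side','sd6.png'); u,v=pix(c,wor(g)).astype(int); print(u,v)
gr=cv2.cvtColor(im,cv2.COLOR_RGB2GRAY)[v-4:v+56:2,u-45:u+20]
for i,r in enumerate(gr): print(v-4+2*i,' '.join('%2d'%(x//4) for x in r))
E
```

```text
t 11.0 local [-0.0948  0.0593  0.238 ] head -7.01 F [ 0.2 -0.  -2.5] w 0.413
41.21423900127411 [-0.04  0.08 -0.04]
0 [331.  143.4] [330.  170.7]
10 [331.  143.4] [324.2 168.5]
15 [331.  143.4] [321.4 167.2]
20 [331.  143.4] [318.6 165.6]
25 [331.  143.4] [316.  163.9]
330 143
139 41 41 41 41 33 23 34 49 54 48 30 25 26 29 30 30 30 30 30 35 45 54 54 49 41 34 32 31 31 30 29 31 34 20 10 11 11 12 12 12 11 11 12 11 13 18 11 11 12 18 17 17 17 21 23 34 40 39 37 36 36 37 37 37 37
141 41 41 36 24 24 41 53 53 40 28 27 27 28 30 30 30 30 30 30 30 30 33 38 49 54 51 42 36 32 32 35 38 48 51 14 10 11 11 11 11 11 11 11 11 11 11 11 11 16 25 24 23 23 22 23 31 41 41 40 39 39 39 39 38 38
143 41 32 21 31 49 54 48 31 26 26 26 26 27 31 31 30 30 30 30 30 30 30 30 31 36 47 54 52 45 35 39 51 53 43 18 10 11 12 11 12 11 11 11 11 11 11 11 11 17 24 23 23 22 22 22 25 30 40 39 39 40 40 40 40 39
145 27 26 40 52 53 44 29 28 29 28 27 27 27 30 30 31 31 31 30 30 30 30 30 30 30 30 31 39 47 52 54 51 34 28 28 23 18 12 12 11 11 12 11 11 11 15 22 20 20 24 23 22 24 31 30 25 25 31 41 40 40 39 39 39 39
147 30 44 53 54 52 49 40 31
[... 4446 characters left out ...]
5 23 21 17 14 13 13 14 14 14 14 16 16 16 16 16 16 16 16 16 16 16 16 16 19 29 31 30 29 27 19 20 19 25 41
193 18 18 18 18 18 18 19 19 18 18 18 18 20 20 20 20 20 20 20 21 21 24 25 28 32 33 25 20 23 25 26 27 27 27 26 24 22 18 14 13 15 16 16 16 16 16 16 16 16 16 16 16 16 20 29 32 31 28 23 21 20 19 26 42 43
195 18 18 18 18 18 18 18 18 18 18 18 18 20 20 21 20 20 21 21 20 21 21 22 26 25 17 13 13 13 13 16 18 21 26 26 26 27 27 26 24 23 19 15 15 15 16 16 16 16 16 16 15 19 29 34 30 27 23 19 20 19 24 41 41 40
197 18 18 18 18 18 19 18 18 18 18 18 20 20 20 20 20 20 20 21 20 21 20 20 22 26 24 17 13 14 14 14 14 13 14 15 17 20 23 26 26 26 34 53 46 38 28 17 14 15 15 16 28 47 48 50 40 20 21 20 19 25 41 41 40 39
```

The tube is tilted about 13° with roughly 97 mm from grip to foot. Entering the front +y cell.

Call:
step_arm:
  plan:
    - {"travel": [0.022,0,0],"turn": 0,"gripper": 1}
    - {"travel": [0,0,0.02],"turn": 0,"gripper": 1}
    - {"travel": [0.0056,0,0.0098],"turn": 0,"gripper": 1}
    - {"travel": [0.0056,0,0.0098],"turn": 0,"gripper": 1}
    - {"travel": [0.0056,0,0.0098],"turn": 0,"gripper": 1}
    - {"travel": [0.0056,0,0.0098],"turn": 0,"gripper": 1}
    - {"travel": [0,0,0],"turn": 0,"gripper": 1}
    - {"travel": [0,0,0],"turn": 0,"gripper": 1}

```text
time_s: 11.85
ee_pos: [0.6016, -0.0421, 0.1798]
tool_rot: [-0.0, 0.998, -0.061, -0.0]
ft_force: [-0.3, 0.2, -2.1]
width: 0.41
gripper_force: 41.3
```

```bash
python3 - <<'E'
from look import *
s=tcp(); print(s['gripper_force'],s['ft_torque'].round(2))
E
```

```text
t 11.85 local [-0.0501  0.0592  0.1798] head -7.03 F [-0.3  0.2 -2.1] w 0.41
41.313453912734985 [0.02 0.02 0.02]
```

Call:
step_arm:
  plan:
    - {"travel": [-0.0055,0,0.002],"turn": 0,"gripper": 1}
    - {"travel": [-0.0055,0,0.001],"turn": 0,"gripper": 1}
    - {"travel": [-0.0055,0,0.001],"turn": 0,"gripper": 1}
    - {"travel": [-0.0055,0,0.0013],"turn": 0,"gripper": 1}
    - {"travel": [-0.0055,0,0.0013],"turn": 0,"gripper": 1}

```text
time_s: 12.35
ee_pos: [0.5744, -0.0388, 0.1738]
tool_rot: [0.0, 0.998, -0.061, 0.001]
ft_force: [4.5, -0.1, 3.2]
width: 0.414
gripper_force: 41.9
```

```bash
cat >> look.py <<'E'
def side_look(n,L):
    s=tcp(); print(s['gripper_force'],s['ft_torque'].round(2)); g=loc(s['ee_pos'])+[0,0,.0187]; im,c=snap('side',n)
    for th in (0,15,20,25,30,35):
        t=np.radians(th); f=g-L*np.array([-np.sin(t),0,np.cos(t)]); m=.5*(f+g); print(th,pix(c,wor(g)).round(1),pix(c,wor(m)).round(1),pix(c,wor(f)).round(1))
    u,v=pix(c,wor(g)).astype(int); gr=cv2.cvtColor(im,cv2.COLOR_RGB2GRAY)[v-8:v+30:2,u-30:u+16]; print(u-30)
    for i,r in enumerate(gr): print(v-8+2*i,' '.join('%2d'%(x//4) for x in r))
E
python3 - <<'E'
from look import *
side_look('sd7.png',.097)
E
```

```text
t 12.35 local [-0.0774  0.0592  0.1738] head -7.03 F [ 4.5 -0.1  3.2] w 0.414
41.85299098491669 [-0.11 -1.39  0.01]
0 [324.3 159.9] [324. 173.] [323.7 185.3]
15 [324.3 159.9] [319.7 171.2] [315.4 181.9]
20 [324.3 159.9] [318.4 170.5] [312.8 180.4]
25 [324.3 159.9] [317.  169.6] [310.2 178.8]
30 [324.3 159.9] [315.8 168.7] [307.7 177.1]
35 [324.3 159.9] [314.6 167.8] [305.4 175.2]
294
151 48 52 46 47 52 48 34 32 31 31 30 29 30 30 31 33 29 14 14 17 27 28 28 23 16 14 14 13 12 11 11 11 11 11 11 11 10 10 10 10 17 29 33 35 29 21
153 30 35 44 51 54 52 50 46 39 32 32 31 31 32 35 29 29  9 11 14 19 21 21 15 14 14 13 12 14 10 11 11 11 11 11 10 10 10 10  9 16 32 32 24 20 20
155 30 30 30 31 38 49 54 52 48 46 43 36 35 30 31 34 31 16 10 11 13 14 14 12 11 11 11 11 17 22 11 11 11 10 10 10 10 10  9 11 23 33 26 25 19 21
157 30 30 30 30 30 30 34 44 49 36 38 37 31 32 34 31 28 26 15 11 11 11 12 12 11 11 11 11 12 14 11 11 14 21 17 14 11 16 22 27 30 22 20 20 19 20
159 30 30 30 30 30 30 30 29 26 28 32 34 35 34 29 28 29 29 24 10 11 11 11 11 11 11 11 11 10 11 11 10 14 24 24 23 22 23 30 31 23 21 20 20 20 20
161
[... 1284 characters left out ...]
 20 20 20 21 21 23 26 46 36 24 23 23 24 24 24 23 23 23 23 23 22 22 23 26 26 21 13 13 14 13 13 13 13 14 13 14 13 14 15 15 15 15 15 14
181 26 19 20 21 20 21 21 19 21 35 41 47 42 30 22 23 23 23 23 23 22 22 22 24 26 26 19 13 13 14 14 13 13 13 13 13 14 14 16 16 16 16 16 16 15 16
183 39 32 20 20 22 20 20 20 20 30 30 31 34 42 45 39 19 19 20 20 22 23 24 27 26 18 13 14 13 13 13 13 14 14 13 13 14 15 16 16 15 16 16 16 16 16
185 30 33 28 20 21 21 20 19 18 27 30 30 30 31 34 40 45 42 23 23 23 25 28 26 15 13 14 13 13 13 13 13 14 13 13 14 16 16 15 15 16 16 15 15 16 16
187 27 28 26 22 20 20 20 19 19 28 30 30 30 30 30 30 30 26 25 26 26 27 23 13 13 13 14 14 14 13 13 13 14 14 15 16 16 16 16 16 16 16 16 16 16 15
```

Call:
step_arm:
  plan:
    - {"travel": [-0.0055,0,0.001],"turn": 0,"gripper": 1}
    - {"travel": [-0.0055,0,0.0015],"turn": 0,"gripper": 1}
    - {"travel": [-0.005,0,0.0015],"turn": 0,"gripper": 1}
    - {"travel": [0,0,0],"turn": 0,"gripper": 1}

```text
time_s: 12.8
ee_pos: [0.5577, -0.0367, 0.1691]
tool_rot: [0.0, 0.998, -0.061, -0.0]
ft_force: [2.8, -0.3, -1.2]
width: 0.412
gripper_force: 42.5
```

```bash
python3 - <<'E'
from look import *
side_look('sd8.png',.097)
E
```

```text
t 12.8 local [-0.0942  0.0592  0.1691] head -7.03 F [ 2.8 -0.3 -1.2] w 0.412
42.49595046043396 [-0.14 -0.72 -0.05]
0 [330.1 163. ] [329.7 176. ] [329.3 188.3]
15 [330.1 163. ] [325.4 174.2] [321.  184.8]
20 [330.1 163. ] [324.1 173.5] [318.3 183.3]
25 [330.1 163. ] [322.7 172.6] [315.7 181.7]
30 [330.1 163. ] [321.5 171.7] [313.3 180. ]
35 [330.1 163. ] [320.3 170.8] [310.9 178.1]
300
155 54 52 48 46 43 35 36 39 49 54 47 26 26 26 28 31 26 14 13 16 25 27 26 24 16 15 14 14 21 11 11 11 11 11 11 10 10 10 10 10 11 18 20 19 19 22
157 34 44 51 52 46 36 42 53 53 40 26 27 26 26 27 30 25 15 10 12 16 16 17 14 13 14 12 12 15 15 11 11 11 11 10 10 10 10 10 10 10 14 22 25 25 21
159 30 30 31 37 48 55 57 56 36 26 28 29 28 27 27 29 26 23 10 10 12 14 14 13 10 11 11 11 13 19 11 11 10 10 10 10 10 10 10  9 10 15 21 20 20 18
161 30 30 29 31 47 54 52 50 34 29 28 28 29 28 29 31 27 25 16 10 11 11 11 11 11 11 11 10 11 11 11 10 13 21 16 11 10  9 11 16 22 19 20 20 19 25
163 29 30 41 53 53 43 27 27 28 31 33 31 28 30 43 37 28 25 22 14 10 11 11 11 11 11 10 11 11 11 10 11 17 24 23 23 22 24 28 31 34 33 32 28 23 21
16
[... 1285 characters left out ...]
 21 31 31 31 34 42 44 38 23 20 20 22 22 23 24 27 26 18 13 13 13 13 13 13 14 13 13 14 14 15 16 15 16 15 16 15 16 16 16 16 15 16 23 36
185 20 19 18 27 30 30 30 30 34 40 45 43 34 21 25 38 41 25 14 13 13 13 13 13 13 13 14 13 13 14 16 16 15 16 16 16 15 16 16 16 16 15 17 24 37 53
187 20 19 19 28 30 30 30 30 30 30 31 35 42 45 46 48 39 14 13 13 13 13 13 13 14 14 14 14 15 16 16 16 16 16 16 16 16 16 16 16 15 18 28 34 47 45
189 20 19 19 28 31 31 30 30 30 30 30 30 31 34 39 39 13 13 13 13 14 14 13 14 13 13 13 14 16 16 16 16 16 16 16 16 16 16 16 15 18 27 36 52 43 29
191 20 20 22 29 28 27 26 27 31 30 30 32 31 29 26 25 23 21 17 13 13 13 13 13 14 14 16 16 15 16 16 16 16 16 16 16 16 16 15 18 33 50 51 43 26 19
```

The tilt is now about 29°, lined up with the cell. Lowering along the crate's axis.

Call:
step_arm:
  plan:
    - {"travel": [0.0032,0,0.0052],"turn": 0,"gripper": 1}
    - {"travel": [0.0032,0,0.0052],"turn": 0,"gripper": 1}
    - {"travel": [0.0032,0,0.0052],"turn": 0,"gripper": 1}
    - {"travel": [0.0032,0,0.0052],"turn": 0,"gripper": 1}
    - {"travel": [0.0032,0,0.0052],"turn": 0,"gripper": 1}
    - {"travel": [0,0,0],"turn": 0,"gripper": 1}

```text
time_s: 13.45
ee_pos: [0.5747, -0.0388, 0.1424]
tool_rot: [-0.0, 0.998, -0.061, -0.0]
ft_force: [3.8, -1.3, -1.1]
width: 0.409
gripper_force: 42.5
```

```bash
python3 - <<'E'
from look import *
s=tcp(); print(s['gripper_force'],s['ft_torque'].round(2))
E
```

```text
t 13.45 local [-0.0771  0.0592  0.1424] head -7.03 F [ 3.8 -1.3 -1.1] w 0.409
42.47803330421448 [-0.16 -0.85  0.04]
```

Call:
step_arm:
  plan:
    - {"travel": [0.0015,0,0.0026],"turn": 0,"gripper": 1}
    - {"travel": [0.0015,0,0.0026],"turn": 0,"gripper": 1}
    - {"travel": [0.001,0,0.0018],"turn": 0,"gripper": 1}
    - {"travel": [0.001,0,0.0018],"turn": 0,"gripper": 1}

```text
time_s: 13.85
ee_pos: [0.5785, -0.0392, 0.136]
tool_rot: [0.0, 0.998, -0.061, -0.0]
ft_force: [-19.7, 1.2, 50.5]
width: 0.409
gripper_force: 46.9
```

```bash
python3 - <<'E'
from look import *
s=tcp(); print(s['gripper_force'],s['ft_torque'].round(2))
E
```

```text
t 13.85 local [-0.0734  0.0592  0.136 ] head -7.02 F [-19.7   1.2  50.5] w 0.409
46.851736307144165 [-0.08  3.02 -0.18]
```

It's on the floor (54 N along the crate's axis at the expected height). Releasing and backing off.

Call:
step_arm:
  plan:
    - {"travel": [-0.0005,0,-0.001],"turn": 0,"gripper": 1}
    - {"travel": [0,0,0],"turn": 0,"gripper": 0}
    - {"travel": [0,0,0],"turn": 0,"gripper": -0.15}
    - {"travel": [0,0,0],"turn": 0,"gripper": -0.15}
    - {"travel": [-0.005,0,-0.01],"turn": 0,"gripper": -0.15}
    - {"travel": [-0.015,0,-0.026],"turn": 0,"gripper": -0.2}
    - {"travel": [-0.015,0,-0.026],"turn": 0,"gripper": -0.2}
    - {"travel": [-0.02,0,-0.045],"turn": 0,"gripper": -0.5}
    - {"travel": [0,0,-0.045],"turn": 0,"gripper": -1}
  grip_force: 20

```text
time_s: 14.75
ee_pos: [0.5212, -0.0321, 0.2891]
tool_rot: [-0.0, 0.998, -0.061, -0.001]
ft_force: [0.6, 0.0, 0.2]
width: 0.894
gripper_force: 0.0
```

```bash
cat >> look.py <<'E'
c30,s30=np.cos(.524),np.sin(.524)
def crate(u,y,w): w=w-.035; return wor((u*c30-w*s30,y,.125+u*s30+w*c30))
def plug(n,exp):
    ims={k:snap(k,n+k+'.png') for k in ('scene','side')}
    for nm,p in exp.items():
        rs=[]
        for k,(im,c) in ims.items():
            u0,v0=pix(c,p); h=16; u,v=int(round(u0)),int(round(v0)); g=im[v-h:v+h,u-h:u+h].max(2); m=(g<50).astype(np.uint8)
            k2,lab,st,ce=cv2.connectedComponentsWithStats(m); 
            b=[(np.hypot(*(ce[i]-h)),i) for i in range(1,k2) if st[i,4]>12]
            if not b: print(nm,k,'none'); continue
            i=min(b)[1]; q=ce[i]+[u-h,v-h]; print(nm,k,'exp',(u0.round(1),v0.round(1)),'seen',q.round(1),'area',st[i,4]); rs.append(ray(c,*q))
        if len(rs)==2: q,e=tri(rs); l=loc(q)-[0,0,.125]; print(nm,'crate u,y,w',(l[0]*c30+l[2]*s30).round(4),l[1].round(4),(-l[0]*s30+l[2]*c30+.035).round(4),'err',round(e,4))
E
python3 - <<'E'
from look import *
s=tcp()
plug('p1',{'a':crate(-.041,.059,.135)})
E
```

```text
t 14.75 local [-0.1311  0.0593  0.2891] head -7.03 F [0.6 0.  0.2] w 0.894
a scene exp (np.float64(267.8), np.float64(206.0)) seen [268.  207.3] area 40
a side exp (np.float64(327.1), np.float64(161.2)) seen [327.9 162.6] area 80
a crate u,y,w -0.0453 0.0583 0.131 err 0.0005
```

Tube a is standing in its cell (plug seen at u=-45, y=58, w=131 mm). Next is tube b.

Call:
step_arm:
  plan:
    - {"travel": [-0.0146,-0.049,0],"turn": 0,"gripper": -1}
    - {"travel": [-0.0146,-0.049,0],"turn": 0,"gripper": -1}
    - {"travel": [-0.0146,-0.049,0],"turn": 0,"gripper": -1}
    - {"travel": [-0.0146,-0.049,0],"turn": 0,"gripper": -1}
    - {"travel": [-0.0146,-0.049,0],"turn": 0,"gripper": -1}
    - {"travel": [-0.0146,-0.049,0],"turn": 0,"gripper": -1}
    - {"travel": [-0.0146,-0.049,0],"turn": 0,"gripper": -1}
    - {"travel": [0,0,0.02],"turn": 0,"gripper": -1}
    - {"travel": [0,0,0],"turn": 0,"gripper": -1}

```text
time_s: 15.75
ee_pos: [0.4643, 0.313, 0.2657]
tool_rot: [0.001, 0.998, -0.06, -0.002]
ft_force: [0.4, -0.9, 0.1]
width: 1.001
gripper_force: 0.0
```

```bash
python3 - <<'E'
from look import *
s=tcp()
E
```

```text
t 15.75 local [-0.2299  0.3948  0.2657] head -6.89 F [ 0.4 -0.9  0.1] w 1.001
```

Call:
step_arm:
  plan:
    - {"travel": [0.004,0,0.048],"turn": 0,"gripper": -1}
    - {"travel": [0,0,0.048],"turn": 0,"gripper": -1}
    - {"travel": [0,0,0.048],"turn": 0,"gripper": -1}
    - {"travel": [0,0,0.042],"turn": 0,"gripper": -0.5}
    - {"travel": [0,0,0],"turn": 0,"gripper": 1}
    - {"travel": [0,0,0],"turn": 0,"gripper": 1}
    - {"travel": [0,0,0],"turn": 0,"gripper": 1}
    - {"travel": [0,0,0],"turn": 0,"gripper": 1}
    - {"travel": [0,0,0],"turn": 0,"gripper": 1}
  grip_force: 40

```text
time_s: 16.65
ee_pos: [0.4714, 0.3128, 0.0838]
tool_rot: [-0.001, 0.998, -0.061, 0.002]
ft_force: [0.6, 2.3, 10.2]
width: 0.459
gripper_force: 40.8
```

```bash
python3 - <<'E'
from look import *
s=tcp(); print(s['gripper_force'])
E
```

```text
t 16.65 local [-0.2228  0.3954  0.0838] head -7.03 F [ 0.6  2.3 10.2] w 0.459
40.836716294288635
```

The tube sits near the pad's edge (TCP about 10 mm off in x), so I'll re-grip it nearer the centre.

Call:
step_arm:
  plan:
    - {"travel": [0,0,0],"turn": 0,"gripper": -0.4}
    - {"travel": [0,0,0],"turn": 0,"gripper": -0.4}
    - {"travel": [-0.007,0,0],"turn": 0,"gripper": -0.4}
    - {"travel": [0,0,0],"turn": 0,"gripper": 0.5}
    - {"travel": [0,0,0],"turn": 0,"gripper": 1}
    - {"travel": [0,0,0],"turn": 0,"gripper": 1}
    - {"travel": [0,0,0],"turn": 0,"gripper": 1}
  grip_force: 40

```text
time_s: 17.35
ee_pos: [0.463, 0.3131, 0.0817]
tool_rot: [-0.0, 0.998, -0.061, -0.0]
ft_force: [-2.2, 1.7, 6.3]
width: 0.457
gripper_force: 39.9
```

Call:
step_arm:
  plan:
    - {"travel": [0,0,-0.03],"turn": 0,"gripper": 1}
    - {"travel": [0,0,-0.03],"turn": 0,"gripper": 1}
    - {"travel": [0.002,0.044,0],"turn": 0,"gripper": 1}
    - {"travel": [0.002,0.044,0],"turn": 0,"gripper": 1}
    - {"travel": [0.002,0.044,0],"turn": 0,"gripper": 1}
    - {"travel": [0.002,0.044,0],"turn": 0,"gripper": 1}
    - {"travel": [0.002,0.044,0],"turn": 0,"gripper": 1}
    - {"travel": [0.002,0.044,0],"turn": 0,"gripper": 1}
    - {"travel": [0.002,0.044,0],"turn": 0,"gripper": 1}
    - {"travel": [0.002,0.044,0],"turn": 0,"gripper": 1}
    - {"travel": [0,0,0.03],"turn": 0,"gripper": 1}
    - {"travel": [0,0,0.025],"turn": 0,"gripper": 1}
    - {"travel": [0,0,0],"turn": 0,"gripper": 1}

```text
time_s: 18.65
ee_pos: [0.4343, -0.0385, 0.0844]
tool_rot: [-0.0, 0.998, -0.062, -0.002]
ft_force: [0.1, 0.3, -2.0]
width: 0.456
gripper_force: 41.6
```

```bash
python3 - <<'E'
from look import *
s=tcp(); print(s['gripper_force'])
E
```

```text
t 18.65 local [-0.2166  0.0422  0.0844] head -7.09 F [ 0.1  0.3 -2. ] w 0.456
41.57969534397125
```

Call:
step_arm:
  plan:
    - {"travel": [0,0,0.004],"turn": 0,"gripper": 1}
    - {"travel": [0,0,0.002],"turn": 0,"gripper": 1}
    - {"travel": [-0.009,0,-0.001],"turn": 0,"gripper": 1}
    - {"travel": [-0.009,0,-0.0005],"turn": 0,"gripper": 1}
    - {"travel": [-0.009,0,0],"turn": 0,"gripper": 1}
    - {"travel": [-0.009,0,0.0003],"turn": 0,"gripper": 1}
    - {"travel": [-0.009,0,0.0005],"turn": 0,"gripper": 1}
    - {"travel": [-0.009,0,0.001],"turn": 0,"gripper": 1}
    - {"travel": [-0.009,0,0.001],"turn": 0,"gripper": 1}
    - {"travel": [-0.009,0,0.001],"turn": 0,"gripper": 1}
    - {"travel": [-0.009,0,0.001],"turn": 0,"gripper": 1}
    - {"travel": [0,0,0],"turn": 0,"gripper": 1}
  grip_force: 20

```text
time_s: 19.85
ee_pos: [0.3547, -0.0284, 0.0774]
tool_rot: [0.0, 0.998, -0.061, 0.0]
ft_force: [-0.1, -2.0, 8.6]
width: 0.462
gripper_force: 41.9
```

```bash
python3 - <<'E'
from look import *
side_look('sd9.png',.098)
E
```

```text
t 19.85 local [-0.2968  0.0425  0.0774] head -7.03 F [-0.1 -2.   8.6] w 0.462
41.913151144981384 [-0.41 -0.01 -0.03]
0 [401.1 204.7] [398.8 216.4] [396.5 227.4]
15 [401.1 204.7] [394.5 214.6] [388.2 223.9]
20 [401.1 204.7] [393.1 213.8] [385.6 222.5]
25 [401.1 204.7] [391.8 213. ] [383.1 220.9]
30 [401.1 204.7] [390.6 212.2] [380.7 219.2]
35 [401.1 204.7] [389.5 211.2] [378.4 217.4]
371
196 39 39 39 39 39 39 40 40 41 41 39 23 24 25 25 25 25 25 24 25 25 25 25 24 19 10 11 13 16 15 15 15 11 10 10 11 10 11 16 26 26 26 26 25 25 25
198 39 40 40 40 40 40 40 40 40 38 23 23 24 24 25 25 25 26 25 25 25 25 25 18 11 11 12 14 15 15 15 13 11 11 11 10 11 10 10 17 27 26 26 25 25 25
200 38 39 39 39 40 40 41 39 29 24 25 25 25 25 25 25 25 25 26 26 26 25 22 11 11 12 15 17 16 15 12 11 11 12 11 11 11  9  9 13 22 26 25 25 25 25
202 39 40 40 41 41 42 40 30 25 25 26 26 26 26 25 25 25 26 26 26 24 22 20 10 10 12 15 15 15 14 11 11 11 11 11 10 10  9 10 17 24 25 25 25 25 25
204 39 40 40 41 43 40 24 25 25 25 25 25 25 25 25 25 26 26 25 23 21 22 21 10 11 11 13 13 13 12 10 11 10 10  9  9 10 16 24 26 26 25 26 26 26 26

[... 1287 characters left out ...]
 38 38 38 31 19 19 19 18 21 24 24 24 24 24 24 23 23 23 22 21 20 20 20 20 20 20 20 20 20 20 20 20 21 23 23 27 26 26 26 25 25 25 25 25
226 38 37 37 37 37 37 37 37 33 31 19 18 16 19 22 24 24 23 23 21 21 20 20 20 20 20 21 21 20 20 20 20 20 20 20 20 20 21 23 26 25 25 26 25 25 25
228 38 38 37 37 37 36 37 36 37 38 35 20 21 20 20 20 20 20 20 20 20 20 20 20 20 20 20 21 20 20 20 20 20 20 20 20 20 20 20 20 23 25 25 26 25 25
230 39 39 39 39 39 38 37 37 38 35 20 21 21 21 21 21 20 21 21 20 20 20 20 20 20 20 20 21 21 21 21 21 21 21 21 20 20 20 21 20 20 22 26 26 26 26
232 39 39 39 39 38 38 39 40 37 20 21 21 21 21 21 21 21 21 21 20 20 20 20 20 20 20 20 21 20 20 20 20 21 21 20 20 20 21 20 20 20 21 21 22 26 26
```

Tube b is tilted about 19°. Carrying it to the front -y cell.

Call:
step_arm:
  plan:
    - {"travel": [0,0,-0.04],"turn": 0,"gripper": 1}
    - {"travel": [0,0,-0.04],"turn": 0,"gripper": 1}
    - {"travel": [0,0,-0.04],"turn": 0,"gripper": 1}
    - {"travel": [0,0,-0.04],"turn": 0,"gripper": 1}
    - {"travel": [0.0428,0.0203,0],"turn": 0,"gripper": 1}
    - {"travel": [0.0428,0.0203,0],"turn": 0,"gripper": 1}
    - {"travel": [0.0428,0.0203,0],"turn": 0,"gripper": 1}
    - {"travel": [0.0428,0.0203,0],"turn": 0,"gripper": 1}
    - {"travel": [0.0428,0.0203,0],"turn": 0,"gripper": 1}
    - {"travel": [0,0,0],"turn": 0,"gripper": 1}
    - {"travel": [0,0,0],"turn": 0,"gripper": 1}
  grip_force: 30

```text
time_s: 21.0
ee_pos: [0.5551, -0.1556, 0.2361]
tool_rot: [-0.0, 0.998, -0.062, -0.001]
ft_force: [-0.7, 0.3, -2.8]
width: 0.457
gripper_force: 40.9
```

```bash
python3 - <<'E'
from look import *
side_look('sd10.png',.098)
E
```

```text
t 21.0 local [-0.0823 -0.0592  0.2361] head -7.07 F [-0.7  0.3 -2.8] w 0.457
40.9271639585495 [ 0.09  0.06 -0.07]
0 [343.3 115.7] [342.5 129.8] [341.8 143.2]
15 [343.3 115.7] [338.3 128.1] [333.5 139.9]
20 [343.3 115.7] [336.9 127.4] [330.9 138.4]
25 [343.3 115.7] [335.6 126.6] [328.3 136.8]
30 [343.3 115.7] [334.4 125.6] [325.9 135. ]
35 [343.3 115.7] [333.2 124.7] [323.6 133.1]
313
107 40 40 39 40 40 40 40 40 41 41 41 41 41 41 40 40 41 42 36  9 11 13 14 14 14 11 12 12 11 11 12 12 11 12 11 10 10 10 19 35 40 38 38 38 39 39
109 40 39 39 39 38 39 40 40 41 41 42 41 41 41 41 41 42 43 41 19 11 12 13 13 13 12 11 11 11 11 11 12 12 11 10 10 10 10 12 26 40 39 38 38 39 39
111 39 39 39 39 39 39 39 40 41 41 41 41 41 41 41 42 42 42 40 22 10 11 11 11 11 11 11 11 11 11 11 12 11 11 10 10 10  9 15 31 41 40 38 38 37 38
113 39 38 38 39 39 40 41 42 42 42 41 41 40 40 40 40 41 41 40 28  9 11 12 12 11 12 11 11 11 11 12 11 11 11 11 10 14 17 27 40 39 39 38 38 38 37
115 40 40 38 37 34 33 34 34 35 37 36 31 32 35 40 42 42 40 24 12 11 11 11 12 12 12 12 11 11 12 11 11 14 23 24 23 21 22 35 41 40 39 38 38 37 37
117
[... 1284 characters left out ...]
 26 26 26 26 26 26 32 35 33 27 22 23 23 24 24 24 24 24 24 24 24 23 23 22 23 33 39 39 39 38 37 37 37 37 37 36 36 36 37 37 37 37 37 36
137 29 26 27 27 27 26 27 34 35 31 26 25 21 23 24 24 24 24 24 24 24 23 23 23 22 24 35 41 39 39 39 39 39 38 37 37 38 37 37 36 37 37 37 36 36 36
139 30 26 26 26 26 28 33 34 29 26 26 26 23 22 24 24 24 24 24 24 24 23 23 22 21 19 27 40 40 39 37 36 36 36 37 37 37 37 36 36 37 37 37 37 38 37
141 32 27 26 30 44 45 30 27 27 27 27 26 26 24 23 17 21 24 24 24 23 23 22 20 19 18 18 20 26 32 30 32 40 39 39 39 39 38 38 37 37 37 36 37 37 37
143 34 34 40 51 52 43 25 26 26 26 27 27 26 26 27 26 24 23 24 24 25 26 28 32 25 20 18 18 20 24 24 24 24 24 24 24 25 30 31 38 38 37 36 37 38 39
```

Call:
step_arm:
  plan:
    - {"travel": [-0.003,0,0.01],"turn": 0,"gripper": 1}
    - {"travel": [0,0,0.01],"turn": 0,"gripper": 1}
    - {"travel": [0.0056,0,0.0098],"turn": 0,"gripper": 1}
    - {"travel": [0.0056,0,0.0098],"turn": 0,"gripper": 1}
    - {"travel": [0.0056,0,0.0098],"turn": 0,"gripper": 1}
    - {"travel": [0.0056,0,0.0098],"turn": 0,"gripper": 1}
    - {"travel": [0,0,0],"turn": 0,"gripper": 1}

```text
time_s: 21.75
ee_pos: [0.5749, -0.1576, 0.1763]
tool_rot: [-0.0, 0.998, -0.061, -0.001]
ft_force: [0.8, 1.1, -2.2]
width: 0.457
gripper_force: 40.9
```

```bash
python3 - <<'E'
from look import *
s=tcp(); print(s['ft_torque'].round(2))
E
```

```text
t 21.75 local [-0.0624 -0.0587  0.1763] head -7.02 F [ 0.8  1.1 -2.2] w 0.457
[-0.    0.06  0.02]
```

Call:
step_arm:
  plan:
    - {"travel": [-0.0055,0,0.002],"turn": 0,"gripper": 1}
    - {"travel": [-0.0055,0,0.001],"turn": 0,"gripper": 1}
    - {"travel": [-0.0055,0,0.001],"turn": 0,"gripper": 1}
    - {"travel": [-0.0055,0,0.0015],"turn": 0,"gripper": 1}
    - {"travel": [-0.0055,0,0.0015],"turn": 0,"gripper": 1}
    - {"travel": [0,0,0],"turn": 0,"gripper": 1}
  grip_force: 20

```text
time_s: 22.35
ee_pos: [0.5467, -0.1543, 0.1711]
tool_rot: [0.0, 0.998, -0.061, -0.0]
ft_force: [1.8, -0.5, 1.1]
width: 0.457
gripper_force: 40.4
```

```bash
python3 - <<'E'
from look import *
side_look('sd11.png',.098)
E
```

```text
t 22.35 local [-0.0908 -0.0589  0.1711] head -7.04 F [ 1.8 -0.5  1.1] w 0.457
40.427579283714294 [-0.04 -0.59  0.03]
0 [345.1 135.1] [344.3 148.2] [343.5 160.7]
15 [345.1 135.1] [340.2 146.6] [335.5 157.5]
20 [345.1 135.1] [338.9 145.9] [333.  156.1]
25 [345.1 135.1] [337.6 145.1] [330.5 154.5]
30 [345.1 135.1] [336.4 144.2] [328.1 152.8]
35 [345.1 135.1] [335.3 143.3] [325.9 151. ]
315
127 46 51 36 24 20 21 20 21 21 21 21 21 18 18 18 18 18 18 17 11 11 13 16 17 17 14 13 13 13 15 11 11 12 11 11 10  9 10 23 39 39 38 37 36 36 37
129 31 33 41 51 47 30 20 20 21 20 22 19 19 18 19 18 18 18 18 13 10 11 14 14 13 11 11 11 11 10 11 11 11 11 10 10 10  9 13 26 38 38 38 38 37 37
131 30 30 30 31 37 46 51 38 32 33 27 18 19 18 18 18 18 18 18 16 10 11 11 11 11 11 11 11 11 11 11 11 11 10 10 10 10  9 10 22 39 38 38 38 38 37
133 29 30 30 30 30 30 32 32 37 30 21 17 18 18 18 18 18 18 18 18 11 11 11 11 11 10 11 11 11 11 11 11 11 10 10 10  9 10 22 37 39 38 37 37 36 36
135 30 30 29 29 30 31 33 35 33 29 30 31 24 18 17 18 18 19 22 22 14 11 11 11 12 11 11 11 11 11 11 11 16 20 20 19 21 30 36 37 37 37 37 37 36 37

[... 1287 characters left out ...]
 30 29 29 30 30 30 30 33 40 44 41 29 22 22 21 22 24 26 25 20 18 18 18 18 19 18 18 18 20 25 24 24 24 24 24 24 25 24 24 24 25 25 25 24
157 30 30 30 30 30 30 29 30 29 23 19 18 23 24 29 29 26 24 25 24 19 18 18 18 18 18 18 18 18 18 19 23 25 25 25 25 25 25 24 24 24 24 24 24 25 25
159 29 30 29 30 30 30 30 33 21 10 11 11 11 11 10 10 22 43 42 22 20 18 18 18 18 18 18 18 18 18 18 24 26 25 25 24 25 25 25 25 24 23 24 24 24 24
161 31 30 30 29 29 31 33 31  9 11 11 11 11 11 11 11 10 11 17 26 27 26 24 23 22 18 17 18 18 18 19 25 25 25 25 24 23 24 24 24 25 24 24 23 23 23
163 37 32 31 31 33 35 35 35 22 10 11 11 12 11 11 11 11 11 13 20 23 24 26 26 26 26 25 24 22 20 16 19 21 24 23 24 24 24 24 24 24 24 24 24 23 26
```

Call:
step_arm:
  plan:
    - {"travel": [0.0022,0,0.005],"turn": 0,"gripper": 1}
    - {"travel": [0.0022,0,0.005],"turn": 0,"gripper": 1}
    - {"travel": [0.0026,0,0.005],"turn": 0,"gripper": 1}
    - {"travel": [0.0028,0,0.005],"turn": 0,"gripper": 1}
    - {"travel": [0.0028,0,0.005],"turn": 0,"gripper": 1}
    - {"travel": [0,0,0],"turn": 0,"gripper": 1}

```text
time_s: 23.0
ee_pos: [0.56, -0.1549, 0.1448]
tool_rot: [-0.001, 0.998, -0.061, -0.001]
ft_force: [3.2, 9.8, -3.0]
width: 0.458
gripper_force: 40.4
```

```bash
python3 - <<'E'
from look import *
s=tcp(); print(s['ft_torque'].round(2))
E
```

```text
t 23.0 local [-0.0775 -0.0578  0.1448] head -7.02 F [ 3.2  9.8 -3. ] w 0.458
[ 0.61 -0.95 -0.23]
```

A side force of 10 N in +y shows something touching on the -y side, so I'll shift 4 mm inward and go on.

Call:
step_arm:
  plan:
    - {"travel": [0,-0.004,0],"turn": 0,"gripper": 1}
    - {"travel": [0.0012,0,0.0022],"turn": 0,"gripper": 1}
    - {"travel": [0.0012,0,0.0022],"turn": 0,"gripper": 1}
    - {"travel": [0,0,0],"turn": 0,"gripper": 1}

```text
time_s: 23.4
ee_pos: [0.5629, -0.1523, 0.1411]
tool_rot: [-0.0, 0.998, -0.061, -0.0]
ft_force: [3.1, -0.0, -2.3]
width: 0.461
gripper_force: 40.1
```

```bash
python3 - <<'E'
from look import *
s=tcp(); print(s['ft_torque'].round(2))
E
```

```text
t 23.4 local [-0.0749 -0.0549  0.1411] head -7.03 F [ 3.1 -0.  -2.3] w 0.461
[-0.01 -0.73  0.03]
```

Call:
step_arm:
  plan:
    - {"travel": [0.001,0,0.0018],"turn": 0,"gripper": 1}
    - {"travel": [0.001,0,0.0018],"turn": 0,"gripper": 1}
    - {"travel": [0.0005,0,0.001],"turn": 0,"gripper": 1}

```text
time_s: 23.7
ee_pos: [0.5654, -0.1527, 0.1369]
tool_rot: [0.0, 0.998, -0.061, 0.0]
ft_force: [1.5, -0.5, 3.7]
width: 0.459
gripper_force: 40.3
```

```bash
python3 - <<'E'
from look import *
s=tcp(); print(s['ft_torque'].round(2))
E
```

```text
t 23.7 local [-0.0724 -0.055   0.1369] head -7.04 F [ 1.5 -0.5  3.7] w 0.459
[-0.04 -0.45  0.04]
```

Call:
step_arm:
  plan:
    - {"travel": [0.0005,0,0.001],"turn": 0,"gripper": 1}
    - {"travel": [0.0005,0,0.001],"turn": 0,"gripper": 1}
    - {"travel": [0.0005,0,0.001],"turn": 0,"gripper": 1}

```text
time_s: 24.0
ee_pos: [0.566, -0.1527, 0.1354]
tool_rot: [0.0, 0.998, -0.061, -0.0]
ft_force: [-12.9, -0.4, 35.7]
width: 0.458
gripper_force: 43.2
```

```bash
python3 - <<'E'
from look import *
s=tcp(); print(s['ft_torque'].round(2))
plug('p2',{'a':crate(-.045,.058,.135),'b':crate(-.039,-.055,.125)})
E
```

```text
t 24.0 local [-0.0718 -0.0549  0.1354] head -7.03 F [-12.9  -0.4  35.7] w 0.458
[-0.5   2.16 -0.36]
a scene exp (np.float64(267.8), np.float64(205.5)) seen [268.5 207. ] area 38
a side exp (np.float64(328.5), np.float64(161.8)) seen [328.1 162.8] area 83
a crate u,y,w -0.0461 0.0592 0.1316 err 0.0005
b scene exp (np.float64(220.1), np.float64(206.4)) seen [219.4 201.7] area 669
b side exp (np.float64(340.5), np.float64(136.6)) seen [338.2 134. ] area 353
b crate u,y,w -0.0281 -0.0502 0.1368 err 0.0036
```

On the floor. Releasing b.

Call:
step_arm:
  plan:
    - {"travel": [-0.0005,0,-0.001],"turn": 0,"gripper": 1}
    - {"travel": [0,0,0],"turn": 0,"gripper": 0}
    - {"travel": [0,0,0],"turn": 0,"gripper": -0.12}
    - {"travel": [0,0,0],"turn": 0,"gripper": -0.12}
    - {"travel": [-0.005,0,-0.01],"turn": 0,"gripper": -0.15}
    - {"travel": [-0.015,0,-0.026],"turn": 0,"gripper": -0.15}
    - {"travel": [-0.015,0,-0.026],"turn": 0,"gripper": -0.2}
    - {"travel": [-0.02,0,-0.045],"turn": 0,"gripper": -0.4}
    - {"travel": [0,0,-0.045],"turn": 0,"gripper": -1}
  grip_force: 20

```text
time_s: 25.0
ee_pos: [0.5088, -0.1452, 0.2886]
tool_rot: [-0.0, 0.998, -0.061, -0.001]
ft_force: [1.4, -0.0, -0.7]
width: 0.848
gripper_force: 0.0
```

```bash
python3 - <<'E'
from look import *
s=tcp()
plug('p3',{'a':crate(-.045,.058,.135),'b':crate(-.039,-.055,.125)})
E
```

```text
t 25.0 local [-0.1295 -0.0545  0.2886] head -7.04 F [ 1.4 -0.  -0.7] w 0.848
a scene exp (np.float64(267.8), np.float64(205.5)) seen [268.4 207.2] area 29
a side exp (np.float64(328.5), np.float64(161.8)) seen [328.  162.7] area 69
a crate u,y,w -0.0456 0.059 0.1312 err 0.0007
b scene exp (np.float64(220.1), np.float64(206.4)) seen [220.2 207.7] area 48
b side exp (np.float64(340.5), np.float64(136.6)) seen [340.5 137.7] area 84
b crate u,y,w -0.0413 -0.0556 0.1212 err 0.0001
```

Tube b is standing in its cell (plug at u=-41, y=-56, w=121 mm). Next is tube c.

Call:
step_arm:
  plan:
    - {"travel": [0.0015,-0.0464,0],"turn": 0,"gripper": -1}
    - {"travel": [0.0015,-0.0464,0],"turn": 0,"gripper": -1}
    - {"travel": [0.0015,-0.0464,0],"turn": 0,"gripper": -1}
    - {"travel": [0.0015,-0.0464,0],"turn": 0,"gripper": -1}
    - {"travel": [0.0015,-0.0464,0],"turn": 0,"gripper": -1}
    - {"travel": [0.0015,-0.0464,0],"turn": 0,"gripper": -1}
    - {"travel": [0.0015,-0.0464,0],"turn": 0,"gripper": -1}
    - {"travel": [0.0015,-0.0464,0],"turn": 0,"gripper": -1}
    - {"travel": [0.0015,-0.0464,0],"turn": 0,"gripper": -1}
    - {"travel": [0.0015,-0.0464,0],"turn": 0,"gripper": -1}
    - {"travel": [0.0015,-0.0464,0],"turn": 0,"gripper": -1}
    - {"travel": [0,0,0],"turn": 0,"gripper": -1}
    - {"travel": [0,0,0],"turn": 0,"gripper": -1}
    - {"travel": [0,0,0],"turn": 0,"gripper": -1}

```text
time_s: 26.5
ee_pos: [0.5903, 0.3576, 0.2871]
tool_rot: [0.0, 0.998, -0.062, -0.0]
ft_force: [-1.0, -1.2, -0.8]
width: 1.003
gripper_force: 0.0
```

```bash
python3 - <<'E'
from look import *
s=tcp(); im,c=snap('wrist','w5.png'); u,v=pix(c,wor((-.113,.455,.115))); print(u,v)
h=45;u,v=int(u),int(v);m=(im[v-h:v+h,u-h:u+h].max(2)<50).astype(np.uint8); k,l,st,ce=cv2.connectedComponentsWithStats(m)
for i in range(1,k):
    if st[i,4]>100: q=ce[i]+[u-h,v-h]; print(q,st[i],loc(plane(c,*q,.115)).round(4))
E
```

```text
t 26.5 local [-0.1103  0.4545  0.2871] head -7.05 F [-1.  -1.2 -0.8] w 1.003
320.2568103958222 180.5976188997259
[322.13519313 171.89914163] [ 22  22  45  37 932] [-0.105   0.4533  0.115 ]
```

Call:
step_arm:
  plan:
    - {"travel": [0.004,0,0.05],"turn": 0,"gripper": -1}
    - {"travel": [0,0,0.05],"turn": 0,"gripper": -1}
    - {"travel": [0,0,0.05],"turn": 0,"gripper": -1}
    - {"travel": [0,0,0.05],"turn": 0,"gripper": -1}
    - {"travel": [0,0,0.014],"turn": 0,"gripper": -0.5}
    - {"travel": [0,0,0],"turn": 0,"gripper": 1}
    - {"travel": [0,0,0],"turn": 0,"gripper": 1}
    - {"travel": [0,0,0],"turn": 0,"gripper": 1}
    - {"travel": [0,0,0],"turn": 0,"gripper": 1}
    - {"travel": [0,0,-0.03],"turn": 0,"gripper": 1}
    - {"travel": [0,0,-0.04],"turn": 0,"gripper": 1}
    - {"travel": [0,0,0],"turn": 0,"gripper": 1}
  grip_force: 40

```text
time_s: 27.75
ee_pos: [0.5973, 0.3596, 0.1498]
tool_rot: [-0.002, 0.998, -0.061, 0.004]
ft_force: [0.6, 0.2, -2.8]
width: 0.529
gripper_force: 42.7
```

```bash
python3 - <<'E'
from look import *
s=tcp()
E
```

```text
t 27.75 local [-0.1036  0.4573  0.1498] head -7.02 F [ 0.6  0.2 -2.8] w 0.529
```

Call:
step_arm:
  plan:
    - {"travel": [0,0,-0.04],"turn": 0,"gripper": 1}
    - {"travel": [-0.0118,0.0463,0],"turn": 0,"gripper": 1}
    - {"travel": [-0.0118,0.0463,0],"turn": 0,"gripper": 1}
    - {"travel": [-0.0118,0.0463,0],"turn": 0,"gripper": 1}
    - {"travel": [-0.0118,0.0463,0],"turn": 0,"gripper": 1}
    - {"travel": [-0.0118,0.0463,0],"turn": 0,"gripper": 1}
    - {"travel": [-0.0118,0.0463,0],"turn": 0,"gripper": 1}
    - {"travel": [-0.0118,0.0463,0],"turn": 0,"gripper": 1}
    - {"travel": [-0.0118,0.0463,0],"turn": 0,"gripper": 1}
    - {"travel": [-0.0118,0.0463,0],"turn": 0,"gripper": 1}
    - {"travel": [0,0,0.04],"turn": 0,"gripper": 1}
    - {"travel": [0,0,0.04],"turn": 0,"gripper": 1}
    - {"travel": [0,0,0.02],"turn": 0,"gripper": 1}
    - {"travel": [0,0,0],"turn": 0,"gripper": 1}
    - {"travel": [0,0,0],"turn": 0,"gripper": 1}

```text
time_s: 29.25
ee_pos: [0.4384, -0.0425, 0.0838]
tool_rot: [0.0, 0.998, -0.061, 0.0]
ft_force: [0.2, -0.2, -2.4]
width: 0.527
gripper_force: 42.8
```

```bash
python3 - <<'E'
from look import *
s=tcp()
E
```

```text
t 29.25 local [-0.212   0.0388  0.0838] head -7.02 F [ 0.2 -0.2 -2.4] w 0.527
```

Call:
step_arm:
  plan:
    - {"travel": [0.02,0,0.005],"turn": 0,"gripper": 1}
    - {"travel": [0,0,0.004],"turn": 0,"gripper": 1}
    - {"travel": [0,0,0.004],"turn": 0,"gripper": 1}
    - {"travel": [0,0,0.002],"turn": 0,"gripper": 1}
    - {"travel": [-0.009,0,-0.0015],"turn": 0,"gripper": 1}
    - {"travel": [-0.009,0,-0.001],"turn": 0,"gripper": 1}
    - {"travel": [-0.009,0,0],"turn": 0,"gripper": 1}
    - {"travel": [-0.009,0,0.0003],"turn": 0,"gripper": 1}
    - {"travel": [-0.009,0,0.0005],"turn": 0,"gripper": 1}
    - {"travel": [-0.009,0,0.001],"turn": 0,"gripper": 1}
    - {"travel": [-0.009,0,0.001],"turn": 0,"gripper": 1}
    - {"travel": [-0.009,0,0.001],"turn": 0,"gripper": 1}
    - {"travel": [-0.009,0,0.001],"turn": 0,"gripper": 1}
    - {"travel": [-0.009,0,0.001],"turn": 0,"gripper": 1}
    - {"travel": [-0.009,0,0.001],"turn": 0,"gripper": 1}
    - {"travel": [0,0,0],"turn": 0,"gripper": 1}
  grip_force: 20

```text
time_s: 30.85
ee_pos: [0.358, -0.0325, 0.064]
tool_rot: [-0.0, 0.998, -0.061, -0.001]
ft_force: [-3.4, -1.4, 13.2]
width: 0.525
gripper_force: 45.8
```

```bash
python3 - <<'E'
from look import *
side_look('sd12.png',.09)
E
```

```text
t 30.85 local [-0.293   0.0388  0.064 ] head -7.03 F [-3.4 -1.4 13.2] w 0.525
45.829256772994995 [-0.42  0.4  -0.01]
0 [399.5 206.6] [397.4 217.2] [395.4 227.3]
15 [399.5 206.6] [393.5 215.6] [387.8 224.1]
20 [399.5 206.6] [392.3 214.9] [385.4 222.8]
25 [399.5 206.6] [391.1 214.2] [383.1 221.3]
30 [399.5 206.6] [390.  213.4] [380.9 219.8]
35 [399.5 206.6] [388.9 212.5] [378.9 218.1]
369
198 39 39 39 39 39 39 40 40 40 40 38 23 23 23 24 24 25 25 26 25 25 25 25 25 23 11 11 12 15 16 15 14 11 10 10 10 11 10 10  9 10 14 22 26 26 25
200 39 38 38 39 39 39 40 41 39 29 24 25 25 25 25 25 25 25 25 25 25 25 25 21 11 10 12 14 15 15 14 13 10 11 10 11 11 11 10  9  9  9 13 22 26 25
202 39 39 39 39 40 41 40 30 24 25 25 26 26 25 25 25 25 25 25 26 26 26 23 12 11 11 14 16 17 16 12 11 11 10 11 11 11 10  9  9  9  9  8 14 23 25
204 40 39 39 40 41 39 24 25 25 25 25 25 25 25 25 25 25 25 25 23 21 21 20 11 10 10 14 14 15 14 11 11 11 11 11 10 10  9  9 10  9  9  9 11 20 26
206 40 40 40 41 38 24 25 25 25 25 25 25 25 24 24 24 22 21 21 22 22 23 21 10 10 11 12 12 13 12 10 10 10 10 10  9 10  9  9  9 10  9  8 13 22 25

[... 1287 characters left out ...]
 37 37 37 35 19 20 20 20 20 20 20 20 20 21 21 21 21 21 20 20 20 20 20 20 20 20 20 20 20 20 20 20 19 19 20 20 20 20 20 22 23 26 26 25
228 36 37 37 39 36 20 20 20 20 20 21 21 21 21 21 21 21 21 21 20 20 20 20 20 20 20 20 20 20 20 20 20 20 20 20 20 20 19 20 20 20 20 19 21 25 25
230 38 39 38 26 21 22 21 21 21 21 21 21 21 21 21 21 21 21 21 20 20 20 20 20 20 19 20 20 21 21 21 20 21 21 20 20 20 20 20 20 20 20 22 26 26 26
232 37 26 21 22 22 22 21 21 21 22 22 22 21 21 21 21 21 20 21 21 21 20 20 20 20 20 20 20 20 20 20 20 20 20 20 20 20 20 20 20 20 20 20 20 21 22
234 26 21 22 21 21 21 21 21 21 21 21 21 21 21 20 20 20 20 20 21 20 20 20 20 20 20 20 20 20 20 20 20 20 20 20 20 20 20 20 20 20 20 20 20 20 20
```

Tube c is tilted about 28°, close to the crate's angle. Carrying it to the rear middle cell.

Call:
step_arm:
  plan:
    - {"travel": [0,0,-0.0452],"turn": 0,"gripper": 1}
    - {"travel": [0,0,-0.0452],"turn": 0,"gripper": 1}
    - {"travel": [0,0,-0.0452],"turn": 0,"gripper": 1}
    - {"travel": [0,0,-0.0452],"turn": 0,"gripper": 1}
    - {"travel": [0,0,-0.0452],"turn": 0,"gripper": 1}
    - {"travel": [0.0436,0.0065,0],"turn": 0,"gripper": 1}
    - {"travel": [0.0436,0.0065,0],"turn": 0,"gripper": 1}
    - {"travel": [0.0436,0.0065,0],"turn": 0,"gripper": 1}
    - {"travel": [0.0436,0.0065,0],"turn": 0,"gripper": 1}
    - {"travel": [0.0436,0.0065,0],"turn": 0,"gripper": 1}
    - {"travel": [0.0436,0.0065,0],"turn": 0,"gripper": 1}
    - {"travel": [0,0,0],"turn": 0,"gripper": 1}
    - {"travel": [0,0,0.02],"turn": 0,"gripper": 1}
    - {"travel": [0,0,0.02],"turn": 0,"gripper": 1}
    - {"travel": [0,0,0],"turn": 0,"gripper": 1}
  grip_force: 40

```text
time_s: 32.4
ee_pos: [0.612, -0.1029, 0.2464]
tool_rot: [-0.001, 0.998, -0.061, -0.004]
ft_force: [-0.6, 0.6, -3.4]
width: 0.525
gripper_force: 44.4
```

```bash
python3 - <<'E'
from look import *
side_look('sd13.png',.0815)
E
```

```text
t 32.4 local [-3.230e-02  1.000e-04  2.464e-01] head -7.03 F [-0.6  0.6 -3.4] w 0.525
44.44931387901306 [0.01 0.1  0.  ]
0 [317.5 120.8] [317.5 132.7] [317.4 144.1]
15 [317.5 120.8] [313.8 131.3] [310.3 141.3]
20 [317.5 120.8] [312.7 130.6] [308.1 140. ]
25 [317.5 120.8] [311.6 129.9] [305.9 138.7]
30 [317.5 120.8] [310.5 129.1] [303.8 137.1]
35 [317.5 120.8] [309.5 128.3] [301.8 135.5]
287
112 43 48 39 29 28 41 41 42 42 42 41 41 41 42 41 39 21 10 11 14 14 14 12 11 11 11 11 11 11 11 11 11 11 11 10 10 10 10 10 10  9 13 28 42 41 40
114 42 36 23 30 41 41 41 41 41 42 42 42 42 42 43 43 40  8 10 11 13 13 13 11 11 11 11 13 19 10 11 11 11 10 10 10 10 10 10 10 10  9 13 27 36 19
116 31 30 41 44 44 43 43 43 42 41 41 41 41 41 42 42 41 22 10 11 11 11 11 11 11 11 11 13 17 13 11 10 10 10 10 10 10 10 10 10 10 10 10 13 15 13
118 43 43 41 24 27 38 43 42 42 41 41 42 41 40 41 41 41 36  9 10 11 11 11 11 11 11 11 11 11 11 11 10 10 10 10 10 10  9 10 10 10 11 11 14 13 13
120 25 24 21 20 29 44 44 43 43 42 42 41 40 40 41 41 41 40 19 10 11 12 11 11 11 11 11 11 11 12 11 13 20 16 10  9  9 10 10  9  9 11 17 19 16
[... 1291 characters left out ...]
 22 24 42 47 32 29 27 27 26 23 22 30 27 23 23 23 23 23 23 22 22 22 21 26 28 27 26 26 27 31 32 31 27 26 26 26 26 26 26 26 25 25 24 27
142 25 17 33 52 54 48 25 25 26 27 27 27 25 22 20 22 24 23 23 22 22 22 21 26 30 28 28 26 27 28 32 32 28 26 26 26 27 27 26 25 25 25 25 25 24 26
144 25 43 54 53 37 27 27 27 26 26 26 26 27 27 27 25 23 23 24 24 25 26 27 27 29 30 32 28 26 29 29 28 27 26 26 26 26 26 25 25 25 25 24 24 26 31
146 50 60 53 42 26 28 28 28 28 27 27 26 26 26 27 27 27 27 26 26 26 26 26 26 27 27 27 28 26 27 28 28 29 28 27 25 24 24 25 25 25 25 24 25 28 29
148 52 41 35 43 46 41 30 28 29 29 29 28 27 27 26 26 27 27 27 27 26 26 26 26 26 25 26 27 27 26 26 27 27 27 24 24 25 25 25 25 25 24 24 24 28 27
```

The tilt is about 29° and the tube is centred. Lowering c into the cell.

Call:
step_arm:
  plan:
    - {"travel": [0.001,0,0.009],"turn": 0,"gripper": 1}
    - {"travel": [0,0,0.009],"turn": 0,"gripper": 1}
    - {"travel": [0.004,0,0.0069],"turn": 0,"gripper": 1}
    - {"travel": [0.004,0,0.0069],"turn": 0,"gripper": 1}
    - {"travel": [0.004,0,0.0069],"turn": 0,"gripper": 1}
    - {"travel": [0.004,0,0.0069],"turn": 0,"gripper": 1}
    - {"travel": [0,0,0],"turn": 0,"gripper": 1}
  grip_force: 30

```text
time_s: 33.15
ee_pos: [0.63, -0.1053, 0.2039]
tool_rot: [-0.0, 0.998, -0.061, -0.002]
ft_force: [-14.6, 1.9, 11.9]
width: 0.53
gripper_force: 34.9
```

```bash
python3 - <<'E'
from look import *
s=tcp(); print(s['ft_torque'].round(2))
E
```

```text
t 33.15 local [-0.0141 -0.      0.2039] head -7.02 F [-14.6   1.9  11.9] w 0.53
[0.35 2.15 0.05]
```

The foot is catching the rear rim. Backing up, shifting 6 mm forward along the crate floor, and retrying.

Call:
step_arm:
  plan:
    - {"travel": [-0.0055,0,-0.0095],"turn": 0,"gripper": 1}
    - {"travel": [-0.0055,0,-0.0095],"turn": 0,"gripper": 1}
    - {"travel": [-0.0052,0,0.003],"turn": 0,"gripper": 1}
    - {"travel": [0,0,0],"turn": 0,"gripper": 1}
    - {"travel": [0.004,0,0.0069],"turn": 0,"gripper": 1}
    - {"travel": [0.004,0,0.0069],"turn": 0,"gripper": 1}
    - {"travel": [0.003,0,0.0052],"turn": 0,"gripper": 1}
    - {"travel": [0,0,0],"turn": 0,"gripper": 1}

```text
time_s: 33.95
ee_pos: [0.6263, -0.1049, 0.1998]
tool_rot: [-0.0, 0.998, -0.061, -0.001]
ft_force: [-0.4, 0.2, -4.0]
width: 0.527
gripper_force: 33.6
```

```bash
python3 - <<'E'
from look import *
side_look('sd14.png',.0815)
E
```

```text
t 33.95 local [-1.780e-02 -1.000e-04  1.998e-01] head -7.03 F [-0.4  0.2 -4. ] w 0.527
33.56506884098053 [0.05 0.08 0.06]
0 [312.5 132.9] [312.6 144.3] [312.6 155.1]
15 [312.5 132.9] [309.1 142.9] [305.8 152.3]
20 [312.5 132.9] [308.  142.2] [303.6 151.1]
25 [312.5 132.9] [306.9 141.5] [301.4 149.8]
30 [312.5 132.9] [305.8 140.8] [299.4 148.3]
35 [312.5 132.9] [304.8 140. ] [297.4 146.7]
282
124 39 39 40 41 38 18 21 33 43 42 41 41 42 42 42 40 22  9 12 15 16 17 14 13 13 11 12 13 11 11 11 11 11 11 10 10 10 10 10  9 10 10  9 10 11 16
126 41 42 42 41 35 36 39 41 42 42 42 41 41 41 40 41 40  9 11 13 15 14 13 11 11 10 10 12 16 11 11 11 11  9 10 10 10 10 10 10 10 10 10 10 10 10
128 42 41 41 41 41 41 40 41 41 42 42 42 42 41 41 36 24 15 11 11 11 12 12 11 11 10 10 13 21 13 10 12 17 15  9 10  9 10  9 10 10 11 10 10 10 11
130 40 40 41 42 42 42 42 42 42 42 41 41 41 40 31 25 29 29 10 10 11 10 11 11 11 11 10 11 13 11 10 13 22 24 16  9  9 10 10 10 10 10 10 11 11 11
132 42 42 41 41 41 41 41 41 41 41 41 41 36 23 26 33 33 30 16 10 11 11 11 11 11 11 11 11 11 11 10 14 25 25 24 20 12  9  9 10 10  9 10  9 1
[... 1292 characters left out ...]
 46 33 25 25 26 30 30 30 30 31 36 45 44 34 22 18 20 20 22 21 23 23 25 26 25 24 26 26 26 26 26 26 26 26 26 26 26 29 31 32 28 24 24 26
154 48 42 29 26 26 27 30 29 30 30 29 30 29 29 33 41 46 44 33 25 27 28 29 28 26 24 24 26 26 26 26 27 26 26 26 26 26 26 26 26 26 27 29 32 31 25
156 39 27 25 26 26 27 31 30 30 29 29 29 29 30 30 30 30 37 41 32 28 27 27 25 23 25 27 27 27 26 26 26 26 26 26 26 26 26 25 26 28 34 23 17 18 22
158 27 28 27 27 26 26 30 30 30 30 30 30 29 29 29 30 30 30 28 26 26 26 26 25 26 27 27 28 28 28 27 26 25 26 26 26 26 26 26 29 30 12 10 11 11 11
160 27 28 28 29 28 28 31 29 29 30 30 30 30 30 30 29 29 29 26 26 27 26 26 26 26 27 27 27 27 28 29 28 27 27 26 25 26 29 35 36 10 10 11 11 11 11
```

Call:
step_arm:
  plan:
    - {"travel": [0.004,0,0.0069],"turn": 0,"gripper": 1}
    - {"travel": [0.004,0,0.0069],"turn": 0,"gripper": 1}
    - {"travel": [0.004,0,0.0069],"turn": 0,"gripper": 1}
    - {"travel": [0.004,0,0.0069],"turn": 0,"gripper": 1}
    - {"travel": [0,0,0],"turn": 0,"gripper": 1}

```text
time_s: 34.5
ee_pos: [0.6422, -0.1069, 0.1723]
tool_rot: [-0.0, 0.998, -0.061, -0.001]
ft_force: [0.8, 1.0, -3.0]
width: 0.53
gripper_force: 33.6
```

```bash
python3 - <<'E'
from look import *
s=tcp(); print(s['ft_torque'].round(2))
E
```

```text
t 34.5 local [-1.800e-03 -1.000e-04  1.723e-01] head -7.03 F [ 0.8  1.  -3. ] w 0.53
[ 0.01  0.04 -0.02]
```

Call:
step_arm:
  plan:
    - {"travel": [0.002,0,0.0035],"turn": 0,"gripper": 1}
    - {"travel": [0.001,0,0.0018],"turn": 0,"gripper": 1}
    - {"travel": [0.001,0,0.0018],"turn": 0,"gripper": 1}
    - {"travel": [0.001,0,0.0018],"turn": 0,"gripper": 1}
  grip_force: 20

```text
time_s: 34.9
ee_pos: [0.6471, -0.1075, 0.1647]
tool_rot: [0.0, 0.998, -0.061, -0.0]
ft_force: [-1.0, 0.1, -3.2]
width: 0.528
gripper_force: 33.6
```

```bash
python3 - <<'E'
from look import *
s=tcp(); print(s['ft_torque'].round(2))
E
```

```text
t 34.9 local [ 3.100e-03 -1.000e-04  1.647e-01] head -7.03 F [-1.   0.1 -3.2] w 0.528
[0.01 0.35 0.05]
```

Call:
step_arm:
  plan:
    - {"travel": [0.001,0,0.0018],"turn": 0,"gripper": 1}
    - {"travel": [0.001,0,0.0018],"turn": 0,"gripper": 1}
    - {"travel": [0.0005,0,0.001],"turn": 0,"gripper": 1}

```text
time_s: 35.2
ee_pos: [0.6497, -0.1079, 0.16]
tool_rot: [-0.0, 0.998, -0.061, -0.0]
ft_force: [-0.8, 0.2, -3.0]
width: 0.529
gripper_force: 33.6
```

```bash
python3 - <<'E'
from look import *
s=tcp(); print(s['ft_torque'].round(2))
E
```

```text
t 35.2 local [ 0.0057 -0.0002  0.16  ] head -7.03 F [-0.8  0.2 -3. ] w 0.529
[ 0.05  0.17 -0.01]
```

Call:
step_arm:
  plan:
    - {"travel": [0.0005,0,0.001],"turn": 0,"gripper": 1}
    - {"travel": [0.0005,0,0.001],"turn": 0,"gripper": 1}
    - {"travel": [0,0,0],"turn": 0,"gripper": 1}

```text
time_s: 35.5
ee_pos: [0.6506, -0.108, 0.1588]
tool_rot: [0.0, 0.998, -0.061, 0.0]
ft_force: [-4.8, 0.3, 5.4]
width: 0.529
gripper_force: 34.6
```

```bash
python3 - <<'E'
from look import *
s=tcp(); print(s['ft_torque'].round(2))
E
```

```text
t 35.5 local [ 6.700e-03 -1.000e-04  1.588e-01] head -7.03 F [-4.8  0.3  5.4] w 0.529
[ 0.15  0.88 -0.01]
```

Contact along the crate's axis, so I'll release c and retreat.

Call:
step_arm:
  plan:
    - {"travel": [0,0,0],"turn": 0,"gripper": -0.1}
    - {"travel": [0,0,0],"turn": 0,"gripper": -0.22}
    - {"travel": [0,0,0],"turn": 0,"gripper": -0.22}
    - {"travel": [-0.003,0,-0.006],"turn": 0,"gripper": -0.22}
    - {"travel": [-0.01,0,-0.018],"turn": 0,"gripper": -0.22}
    - {"travel": [-0.015,0,-0.026],"turn": 0,"gripper": -0.22}
    - {"travel": [-0.015,0,-0.03],"turn": 0,"gripper": -0.25}
    - {"travel": [0,0,-0.05],"turn": 0,"gripper": -0.25}
    - {"travel": [-0.02,0,-0.03],"turn": 0,"gripper": -0.25}
    - {"travel": [-0.05,0,0],"turn": 0,"gripper": -0.25}
    - {"travel": [-0.05,0,0],"turn": 0,"gripper": -0.25}
    - {"travel": [-0.03,0,0],"turn": 0,"gripper": -0.25}
    - {"travel": [0,0,0],"turn": 0,"gripper": -0.25}

```text
time_s: 36.8
ee_pos: [0.4555, -0.0836, 0.319]
tool_rot: [0.0, 0.998, -0.061, -0.0]
ft_force: [-0.1, 1.0, 0.9]
width: 0.625
gripper_force: 0.0
```

```bash
python3 - <<'E'
from look import *
s=tcp()
plug('p4',{'a':crate(-.045,.058,.135),'b':crate(-.039,-.055,.125),'c':crate(.027,0,.115)})
im,c=snap('scene','end.png'); c2=manip.calibration('side')
kp=wor((-.0675,-.135,.242)); print('knob home exp',pix(c,kp).round(1),pix(c2,kp).round(1))
im0=cv2.imread('pics/scene0.png')[:,:,::-1].astype(int); d=np.abs(im.astype(int)-im0).max(2)
for n,p in {'sh1':(-.039,.241,.034),'sh2':(-.117,.292,.034),'tape':(-.358,.385,.03),'jar':(.02,.41,.03),'marker':(-.177,.175,.01),'brush':(-.24,.54,.02),'hex':(-.245,-.224,.005)}.items():
    u,v=pix(c,wor(p)).astype(int); print(n,np.median(d[v-8:v+8,u-8:u+8]),(d[v-8:v+8,u-8:u+8]>40).sum())
E
```

```text
t 36.8 local [-1.90e-01  1.00e-04  3.19e-01] head -7.05 F [-0.1  1.   0.9] w 0.625
a scene exp (np.float64(267.8), np.float64(205.5)) seen [267.8 207. ] area 32
a side exp (np.float64(328.5), np.float64(161.8)) seen [327.1 161.7] area 62
a crate u,y,w -0.0421 0.0586 0.1324 err 0.0003
b scene exp (np.float64(220.1), np.float64(206.4)) seen [220.2 207.6] area 47
b side exp (np.float64(340.5), np.float64(136.6)) seen [339.6 136.7] area 40
b crate u,y,w -0.0373 -0.0543 0.1227 err 0.0002
c scene exp (np.float64(234.2), np.float64(220.2)) seen [236.  219.4] area 27
c side exp (np.float64(312.1), np.float64(135.9)) seen [315.2 140.7] area 27
c crate u,y,w 0.0123 0.0009 0.1111 err 0.002
knob home exp [180.  188.6] [348.  102.4]
sh1 1.0 0
sh2 1.0 0
tape 1.0 1
jar 1.0 0
marker 2.0 0
brush 1.0 0
hex 8.5 43
```

```bash
python3 - <<'E'
from look import *
for k,f in (('side','p4side.png'),('scene','p4scene.png')):
    c=manip.calibration(k); g=cv2.imread('pics/'+f).max(2); u,v=pix(c,crate(.027,0,.115)).astype(int); print(k,u-14,v-12)
    for r in g[v-12:v+16,u-14:u+14]: print(' '.join('%2d'%(x//4) for x in r))
    for a in ((.026,0,.115),(.026,.023,.115),(.026,-.023,.115),(.049,0,.115),(.003,0,.115)): print(a,pix(c,crate(*a)).round(1))
E
```

```text
side 298 123
43 43 44 43 44 56 61 56 35 31 37 49 57 52 30 20 21 22 21 21 21 21 21 20 21 21 21 21
44 44 41 42 52 60 60 43 28 34 33 33 43 55 54 39 19 21 21 22 22 21 20 21 22 22 21 21
44 43 32 41 59 61 52 30 29 34 34 33 32 41 52 58 48 24 21 21 21 21 21 22 22 22 20 22
42 32 30 52 60 56 34 27 30 34 34 34 34 33 37 51 58 50 31 20 20 21 22 22 23 22 21 21
33 26 46 58 54 39 28 29 29 33 33 33 33 34 33 35 45 55 55 39 20 21 21 21 21 21 21 22
25 40 58 57 40 28 29 30 30 33 33 33 33 34 34 33 34 43 56 58 40 25 21 21 22 22 21 23
34 56 58 48 30 29 30 30 31 34 33 33 33 33 34 34 34 35 42 52 55 52 33 21 21 21 21 22
51 59 53 34 28 29 30 30 31 34 34 33 33 33 34 34 34 35 35 38 46 55 54 33 27 33 24 21
58 57 42 29 30 30 29 29 30 35 34 34 34 35 26 26 23 23 26 32 35 43 55 54 43 36 35 27
58 49 32 31 31 31 30 29 30 34 34 35 37 30 15 15 11 11 15 21 27 36 42 50 55 56 40 29
59 48 34 31 32 31 30 30 30 33 34 37 35 18 11 12 12 12 12 12 16 25 31 38 58 61 55 34
52 58 53 39 31 31 32 31 31 35 37 39 25 11 12 12 13 13 12 12 11 13 24 46 61 61 58 54
34 47 58 55 39 30 32 32 35 39 41 35 13 12 12 12 12 12 12 13 12 11 21 48 62 52 4
[... 3268 characters left out ...]
 36 35 33 31 28 26 23 23 26
33 33 32 31 29 28 31 33 35 36 37 38 39 40 40 39 38 37 37 36 35 33 31 29 26 24 27 36
33 33 32 31 29 28 31 34 35 36 38 38 39 40 40 39 38 38 37 36 35 33 31 28 26 24 28 36
33 33 32 31 29 29 31 34 36 37 38 38 39 40 40 39 38 37 36 35 34 33 31 28 25 23 26 31
33 33 32 31 29 29 31 34 35 37 38 38 39 40 40 39 38 38 36 35 34 33 31 28 25 23 26 28
33 33 32 31 30 29 31 34 35 37 38 38 39 40 39 39 38 37 36 35 34 33 30 28 25 29 37 40
33 33 32 31 30 29 32 34 35 37 38 39 39 40 39 39 38 37 36 35 34 32 30 27 25 30 39 43
(0.026, 0, 0.115) [234.4 220.1]
(0.026, 0.023, 0.115) [244.6 221. ]
(0.026, -0.023, 0.115) [224.2 219.2]
(0.049, 0, 0.115) [231.1 223.1]
(0.003, 0, 0.115) [237.5 217.3]
```

```bash
python3 - <<'E'
from look import *
for _ in range(6): manip.snapshot('side')
plug('p5',{'c':crate(.014,0,.115),'knob home':wor((-.0655-.004,-.135,.2345)),'a':crate(-.042,.058,.135),'b':crate(-.038,-.055,.125)})
l=manip.calibration('scene');d=manip.calibration('side')
for t in (.155-.0085,.135-.0085):
    p=wor((-t*.5,-.135,.125+t*.866)); print(t,pix(l,p).round(1),pix(d,p).round(1))
s=tcp()
E
```

```text
c scene exp (np.float64(236.0), np.float64(218.6)) seen [236.  219.4] area 27
c side exp (np.float64(315.9), np.float64(138.8)) seen [316.  139.8] area 37
c crate u,y,w 0.0119 -0.0004 0.1121 err 0.0004
knob home scene exp (np.float64(181.1), np.float64(190.5)) seen [180.1 192.9] area 60
knob home side exp (np.float64(348.5), np.float64(104.7)) seen [346.9 104.3] area 38
knob home crate u,y,w -0.0014 -0.1362 0.1603 err 0.0007
a scene exp (np.float64(267.5), np.float64(205.8)) seen [267.6 207. ] area 33
a side exp (np.float64(327.6), np.float64(161.1)) seen [327.  161.8] area 58
a crate u,y,w -0.0421 0.0584 0.1322 err 0.0
b scene exp (np.float64(219.9), np.float64(206.5)) seen [220.1 207.7] area 46
b side exp (np.float64(340.2), np.float64(136.4)) seen [339.7 136.9] area 41
b crate u,y,w -0.0378 -0.0546 0.1224 err 0.0001
0.1465 [179.9 183.6] [350.1 100. ]
0.1265 [180.1 192.3] [346.5 104.2]
t 37.35 local [-1.861e-01 -2.000e-04  3.179e-01] head -7.03 F [ 0.3 -0.1  0.5] w 0.621
```

Tube c leans slightly on its divider, but the cell geometry limits that to about 0.17 rad. It is at rest, the knob is at its home position and the bystanders are unmoved. Handing in.

```bash
python3 -c "
from cell import manip
print(manip.finish_job())"
```

```text
the job is handed in; nothing more can be done
None
```

I handed the job in at about 37 s: the crate is locked at 30° with the pin home, and tubes a, b and c each stand released in their own cell. Tube c leans slightly on its divider, inside the 0.3 rad limit, and no bystander appears to have moved; hand-in returned no verdict.

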